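# Shut the slip feed and tip the mould to its drain mark

### The arm

A 6-joint arm with a two-finger parallel gripper is mounted at the origin on the work surface. World frame = base frame: x ahead of the robot, y to its left, z up, the work surface at z = 0. Lengths are in m, angles in rad, forces in N, time in s.
With the tool pointing down it reaches from about 0.35 to 0.85 m from the base axis. Payload 8.1 kg.
Tool frame: the origin (TCP) lies at the very end of the fingers, on their centre line; the grasp point (between the pads) lies manip.grasp_offset behind it (manip.grasp_offset is the distance from the TCP to the grasp point, in m); z points along the fingers, y is the direction in which the jaws open and shut (so a half turn about z gives the same grasp; the last joint's range is limited). The gripper opens to 93 mm and grips with 3 to 60 N. Pads are 15 mm wide; open, the fingers measure 128 mm over their backs; the gripper's body (75 mm by 188 mm) begins 65 mm behind the grasp point.
Start: joints at [-1.33, 0.13, 1.488, -0, 1.523, -0.085], TCP at [0.192, -0.568, 0.197] pointing down, gripper open.
Joint ranges: [-2.96, 2.96], [-0.89, 2.26], [0.02, 2.5], [-1.34, 4.48], [0, 2.73], [-2.66, 2.66]. Speed limits (rad/s): [2.39, 2.39, 2.79, 3.14, 3.14, 3.14].

### API

Orientations are given as a rotation vector (axis times angle).
In Python, from station import manip, imaging, spotter gives the robot as it stands. The module is installed in compiled form; this text tells all that it offers.
- The arm moves only by the tool arm_command, never from a script. Its argument "deltas" is text: rows parted by semicolons, each of 5 numbers parted by spaces: the closure, from 0 (fully open) to 1 (shut), then the shift along the tool's x, y, z in m, then the turn about the tool's z in rad. In form: grip tx ty tz spin; .... A call has exactly 10 rows; each row shifts and turns the commanded pose from where the row before left it, along the tool's axes as they then stand; what a row does not reach is not made up. A row lasts 1/10 s, in which the tool goes at most 50 mm and 8.59 degrees, less where a joint would pass 70% of its speed; a pose out of reach is approached as far as the arm can. A call is refused whole if a number of a shift passes 0.05 or a number of a turn 0.15, either way. A call with a gripper value outside its range is refused whole. The fingers move at their own pace and stop on an object; the grip force is fixed at half the most. Time passes only in rows, so rows that do not move let the fingers close, or fill a call up. It gives the time, the measured TCP pose, the force and the opening at its end, in the units of the state.
- manip.get_obs(): the state, without advancing time (a new reading comes with each control period).
- imaging.capture(name): name is "side" or "top"; returns the picture (400x640x3 uint8, red, green, blue); there is no depth.
- imaging.camera_model(name): a dict with "intrinsics" (3x3 intrinsics, pixels), "rvec" (rotation vector, rad) and "tvec" (3), from world to camera coordinates, as OpenCV has them. Camera axes: x right, y down, z forward; pixel columns grow to the right and rows downward; lengths in m; the calibration is good to about 2 mm. A picture is of the moment at which its call begins. camera_model takes no time and is no camera call.
- manip.hand_in(): hands the job in, once; it reports no verdict.
Trained networks look in the newest picture that a camera, given by its name, has taken for a name from the list of things; names that differ only in an ending like _2 or _b are one class to them, and where a whole thing is asked for, a point or a joint stands for the part that bears it (a point fixed in the world has none). Each returns a list of dicts, best first, with "conf" (0 to 1); they miss things now and then, are a little off and sometimes report something else, mostly with a low value. They report only what shows in the picture. A call takes as long as a camera call. They do not tell look-alikes from the thing itself.
- spotter.silhouettes(query, camera): "pixels" (400x640 bool, what is visible of it) and "point" ([row, column] in pixels, amid what is visible of it).
- spotter.landmark_of(query, camera): "point" ([row, column] in pixels: a listed point, or the origin of a listed thing).
The state is a dict: "time_s": time; "joint_pos": joint angles; "qvel": joint speeds; "joint_efforts": joint torques, N m; "eef_pos": TCP position; "tcp_rot": TCP orientation; "force": force on the tool from outside, world axes, zero at the start; "torque": the same for the moment, N m; "finger_gap": finger opening in m.
Only numpy, scipy, OpenCV 4.12 (cv2) and the standard library are available. Lean on these libraries where they do the work, as an engineer would, in place of code of your own. Each camera call takes 0.05 s, during which the arm holds its last target. There are 200 camera calls.

### The job

Shut the slip feed first: turn the ball valve's lever all the way to its closed stop, crosswise to the pipe. Then, for draining, tip the strapped plaster mould over the lumps of the wooden offcut it stands on, towards the empty part of the tray, until the freely hanging pointer of its angle gauge settles on the brass index tab, and finish while holding it steadily there, its foot still resting on the offcut and on nothing else. Leave the other things on the bench where they are.

Things in the scene. Friction and masses are not known exactly. Their poses are not given: they have to be found in the camera images.
- lever (a joint): quarter-turn lever of the brass ball valve on the slip pipe, turning about a vertical stem: 0 = closed stop (lever crosswise to the pipe), 1.57 rad = open stop (lever along the pipe, over the spout); closes clockwise seen from above; 0.22 N m of friction, stays where it is left
- lever_grip (a point): middle of the lever's black sleeve, 85 mm from the stem axis, 223 mm above the bench; sleeve 22 mm wide, 14 mm high, 66 mm long (45 to 111 mm from the axis). The pipe and elbow under it reach up to 183 mm, the valve's bonnet at the stem to 208 mm. Axes turn with the lever: y points along it, away from the stem
- lever_stem (a point): point on the lever's vertical turning axis at the height of the sleeve's middle. Axes turn with the lever as for lever_grip
- mould_center (a point): centre of the strapped plaster block mould, 92 x 92 x 115 mm high, about 0.85 kg, with a round mouth 56 mm wide, 98 mm deep in its top. z points up out of the mouth, x away from the robot through the face with the gauge, y to the side towards which it is to be tipped. It stands level at the start
- mould: the same mould; origin at the centre of its underside, same axes. Gauge case on its x face: 92 mm wide, 19 mm thick, 17 to 117 mm above the foot. Pushed level near the rim it tips with 3 to 7 N, about 0.09 rad per 10 mm of push; it falls back if let go and overbalances beyond about 35 degrees
- pointer (a joint): swinging plumb pointer of the gauge, dark, 63 mm long, hanging freely from a pivot near the top of the gauge case behind a clear cover: angle in rad from the mould's own downward axis, positive towards the mould's y side; it reads how far the mould leans to its y side (0 = upright). It swings at about 2 Hz and settles in about 2 s
- index (a joint): brass index tab, 13 mm wide, screwed fast at the rim of the gauge scale under the same cover: its angle in rad about the pointer's pivot, counted the same way as the pointer; it marks the lean wanted, between 0.21 and 0.35 rad (12 to 20 degrees); it cannot be moved
- pointer_tip (a point): lower end of the pointer, 62 mm from the gauge pivot; its z axis runs up along the pointer
- index_tip (a point): inner tip of the index tab, 62 mm from the gauge pivot; its z axis runs towards the pivot
- offcut: timber joist offcut 200 (x) x 120 (y) x 45 mm, fixed in the tray; origin at the centre of its underside, y towards the empty part of the tray. The mould stands about in its middle on set plaster lumps 8 mm high: a run 30 mm to the -y side and two rounded lumps 26 and 34 mm to the +y side (28 mm to either x side), over which it rocks when tipped to +y
- tray: shallow sheet-metal drip tray 300 x 440 x 25 mm, 3 mm thick, fixed; origin at the centre of its underside; the offcut stands in its -y half, the spout hangs over its +y half
- jug: mug-shaped white plastic jug with a handle, radius 40 mm, 85 mm high, standing in the tray under the spout; leave alone
- scraper: scraper 160 mm long lying in the tray between offcut and spout; leave alone
- brush: brush 200 mm long lying on the bench; leave alone
- mallet: rubber mallet lying on the bench, 225 mm long, head 52 mm thick; leave alone
- cup_mould: small round plaster mould without gauge, radius 44 mm, 80 mm high, on the bench; leave alone
- vase: fired clay vase, radius 40 mm, 105 mm high, on the bench; leave alone
- strap_roll: roll of webbing strap, radius 42 mm, 25 mm high, on the bench; leave alone
Not all that is in view belongs to the job. What is shaped like the offcut but green is not meant.

How it is judged:
On the way, in this order (a step that is already met when the one before it is completed fails the run):
1. the valve lever is at its closed stop (value of joint lever below 0.08 rad), for 0.2 s.
2. the pointer has settled on the index with the mould resting on the offcut (angle between the z axis of pointer_tip and the z axis of index_tip, either way round below 0.07 rad and velocity of joint pointer between -0.25 and 0.25 rad/s and contact force between mould and offcut above 1 N), for 0.6 s.
At the end, for the whole second after the job is handed in: Lever within 0.08 rad of its closed stop; pointer within 0.07 rad (4 degrees) of the index and hardly swinging (under 0.25 rad/s); mould still (under 0.1 rad/s), held by the robot (over 0.1 N), its foot bearing on the offcut (over 1 N), not on the tray, the middle of its underside above the offcut (all of step 2 and value of joint lever below 0.08 rad and angular speed of mould below 0.1 rad/s and contact force between mould and tray below 0.05 N and (contact force between mould and the fingers above 0.1 N or contact force between mould and the arm above 0.1 N) and z of mould in the frame of offcut above 0.045 m); the arm keeps its last pose, push and grip.
It fails at once if the mould is tipped while the slip feed is still open (angle between mould's own z axis and vertical above 0.12 rad and value of joint lever above 0.15 rad).
It fails at once if the mould is tipped right over (angle between mould's own z axis and vertical above 0.85 rad).
It fails at once if another thing on the bench is disturbed (distance of any of jug, scraper, brush, mallet, cup_mould, vase, strap_roll from where it was at the start of the episode above 0.03 m).
It also fails if it takes over 59 s, if anything falls off the work surface, if the arm or the gripper's body presses on something with over 40 N, if the wrist force passes 120 N, or if a joint passes its speed limit or range.

## Working session

There is one attempt and no reset: what is moved stays moved. The work goes in short steps, Python scripts to look and compute and a tool call to move; the robot and the scene stay as the last step left them, time stands still between calls to the robot, and variables do not carry over. Pictures are saved under pics/ and viewed, about 8 in all and at most 12, crops included, and the job is handed in when it is done.

Besides the shell and the picture viewer there is one more tool, called after "Call:" by a JSON object that holds its "fn" and its "kwargs", one argument or row to a line. arm_command: Moves the arm, as the interface text tells. Its arguments: {"type":"object","properties":{"deltas":{"type":"string"}},"required":["deltas"]}

```bash
mkdir -p pics; cat > h.py <<'E'
import numpy as np, cv2
from station import manip, imaging, spotter
def cam(n):
    m=imaging.camera_model(n); K=np.array(m["intrinsics"],float); R=cv2.Rodrigues(np.array(m["rvec"],float))[0]; return K,R,np.array(m["tvec"],float).ravel()
def ray(n,rc):
    K,R,t=cam(n); d=R.T@np.linalg.inv(K)@np.array([rc[1],rc[0],1.]); return -R.T@t,d/np.linalg.norm(d)
def at_z(n,rc,z):
    o,d=ray(n,rc); return o+d*(z-o[2])/d[2]
def tri(a,b):  # two-camera midpoint
    (o,d),(p,e)=ray("top",a),ray("side",b); s=np.linalg.lstsq(np.c_[d,-e],p-o,rcond=None)[0]
    P,Q=o+s[0]*d,p+s[1]*e; return (P+Q)/2,np.linalg.norm(P-Q)
def proj(n,P):
    K,R,t=cam(n); q=K@(R@np.array(P)+t); return (q[1]/q[2],q[0]/q[2])
E
python3 - <<'E'
from h import *
np.set_printoptions(precision=3,suppress=True)
im={n:imaging.capture(n) for n in("top","side")}
for n in im: cv2.imwrite(f"pics/{n}0.png",im[n][:,:,::-1]); print(n,"cam at",ray(n,(200,320)))
for q in["lever_grip","lever_stem","mould_center","mould","offcut","pointer_tip","index_tip","tray"]:
    for n in im:
        print(q,n,[(np.round(d["point"],1).tolist(),round(d["conf"],2)) for d in spotter.landmark_of(q,n)[:3]])
print(manip.get_obs()["time_s"],manip.get_obs()["tcp_rot"],manip.grasp_offset)
E
```

```text
top cam at (array([0.401, 0.012, 1.268]), array([ 0.126,  0.009, -0.992]))
side cam at (array([0.228, 0.816, 1.071]), array([ 0.275, -0.657, -0.702]))
lever_grip top [([238.0, 290.2], 0.6), ([213.0, 330.1], 0.51), ([280.8, 431.3], 0.21)]
lever_grip side [([229.4, 352.7], 0.72)]
lever_stem top [([210.8, 336.2], 0.61)]
lever_stem side [([223.9, 326.2], 0.6)]
mould_center top [([209.8, 283.2], 0.62), ([206.1, 372.2], 0.55), ([241.4, 298.4], 0.41)]
mould_center side [([196.0, 342.3], 0.58)]
mould top [([210.6, 372.3], 0.68)]
mould side [([206.1, 344.6], 0.92), ([172.0, 398.6], 0.72), ([391.2, 324.7], 0.31)]
offcut top [([115.8, 321.8], 0.69), ([209.2, 369.8], 0.56)]
offcut side [([214.5, 344.8], 0.92), ([217.3, 248.8], 0.64), ([224.7, 326.1], 0.59)]
pointer_tip top []
pointer_tip side []
index_tip top [([208.3, 283.3], 0.5)]
index_tip side [([224.3, 326.5], 0.26)]
tray top [([213.2, 333.6], 0.65)]
tray side [([238.6, 337.2], 0.84)]
0.9 [-3.1  -0.51 -0.  ] 0.0188
```

View pics/top0.png

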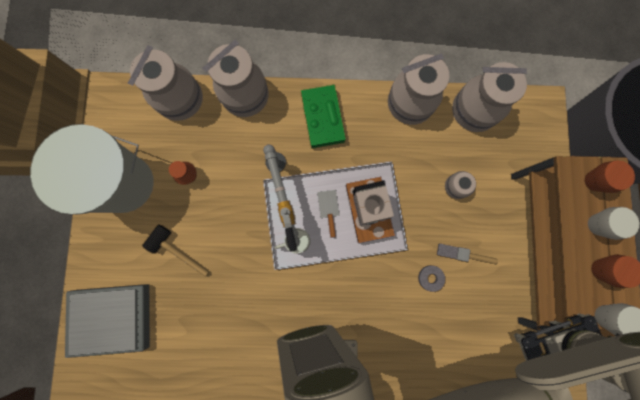

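View pics/side0.png

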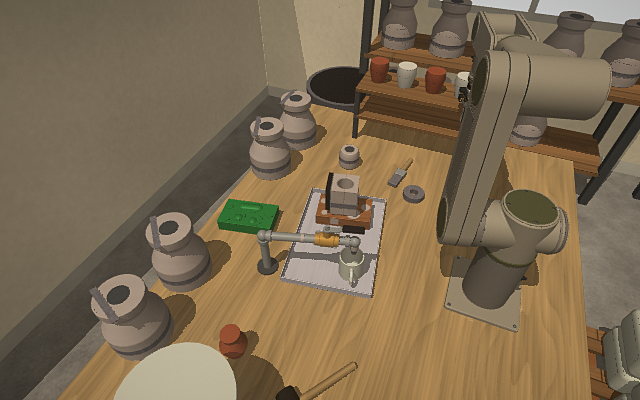

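The side view shows the valve with its lever along the pipe: brass at (239,326), black sleeve at about (241,350). The mould is at (195,342) with its dark gauge on the left, on the brown offcut. Possible mix-ups:
- **Offcut:** the green block at top (116,322) against the brown one at (209,370). I choose the brown one.
- **Mould:** the cup mould at top (184,461) against the strapped one at (206,372). I choose the strapped one.
- **Lever:** the pipe at (180,278) against the black sleeve at (236,291). I choose the sleeve.

Next is a close crop to check.

```bash
python3 - <<'E'
from h import *
np.set_printoptions(precision=3,suppress=True)
a=cv2.imread("pics/top0.png")[140:280,255:415]; b=cv2.imread("pics/side0.png")[165:300,250:400]
a=cv2.resize(a,(640,560),interpolation=cv2.INTER_CUBIC)[:, :]; b=cv2.resize(b,(640,576),interpolation=cv2.INTER_CUBIC)
cv2.imwrite("pics/ca.png",a);cv2.imwrite("pics/cb.png",b)
print("grip",at_z("top",(238,290.2),.223),at_z("side",(229.4,352.7),.223),tri((238,290.2),(229.4,352.7)))
print("stem",at_z("top",(210.8,284),.223),at_z("side",(223.9,326.2),.223))
print("mould c",tri((206.1,372.2),(196,342.3)),"mould",tri((210.6,372.3),(206.1,344.6)),"off",tri((209.2,369.8),(214.5,344.8)), "tray",at_z("top",(213.2,333.6),0),at_z("side",(238.6,337.2),0))
E
```

```text
grip [0.425 0.101 0.223] [0.424 0.1   0.223] (array([0.424, 0.101, 0.225]), np.float64(0.0014488756321082903))
stem [0.5   0.122 0.223] [0.504 0.11  0.223]
mould c (array([ 0.536, -0.14 ,  0.103]), np.float64(0.006763218288288176)) mould (array([ 0.528, -0.148,  0.047]), np.float64(0.006421647705734247)) off (array([ 0.531, -0.146,  0.002]), np.float64(0.005884216489511893)) tray [ 0.517 -0.023  0.   ] [ 0.513 -0.025  0.   ]
```

View pics/ca.png

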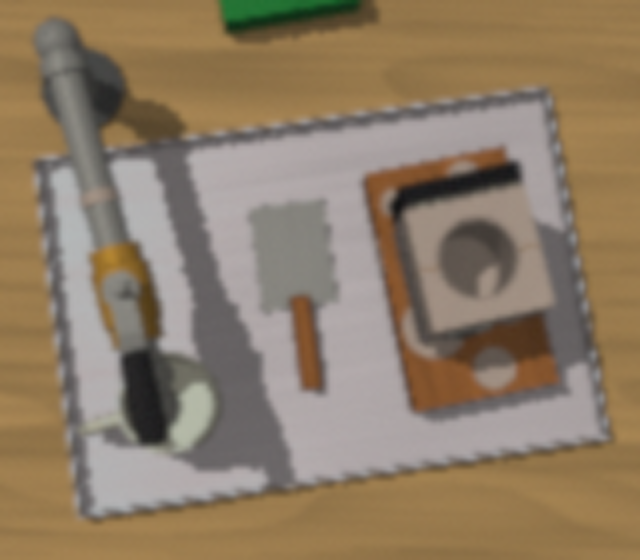

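View pics/cb.png

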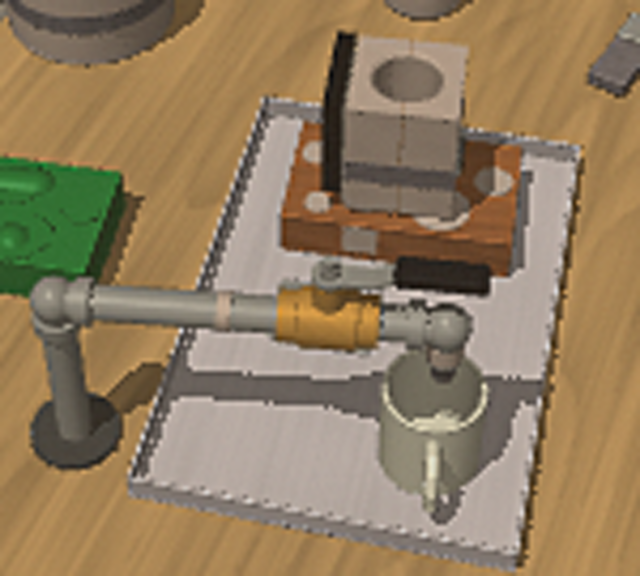

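The crops confirm my choices: the lever bolt is at top (212,285) with the black sleeve along the pipe, and the brown offcut has white lumps with the strapped mould on it. The gauge face points away from both cameras, so I'll have to turn the mould to read the index later. The valve comes first.

```bash
cat >> h.py <<'E'
def pose():
    o=manip.get_obs(); R=cv2.Rodrigues(np.array(o["tcp_rot"],float))[0]; return np.array(o["eef_pos"]),np.arctan2(R[1,0],R[0,0])
def plan(wps,start=None):
    """wps: (x,y,z,psi,grip,nrows) linear, psi = tool x heading; rows in tool axes (z down)"""
    p,psi=start or pose(); rows=[]
    for x,y,z,s,g,n in wps:
        p0,s0=p.copy(),psi
        for i in range(1,n+1):
            q=p0+(np.array([x,y,z])-p0)*i/n; d=q-p; c,sn=np.cos(psi),np.sin(psi)
            t=np.round([c*d[0]+sn*d[1], sn*d[0]-c*d[1], -d[2]],3); w=round(-(s0+(s-s0)*i/n-psi),2)
            rows.append(f"{g:g} {t[0]:g} {t[1]:g} {t[2]:g} {w:g}")
            p=p+np.array([c*t[0]+sn*t[1], sn*t[0]-c*t[1], -t[2]]); psi-=w
    while len(rows)%10: rows.append(f"{rows[-1].split()[0]} 0 0 0 0")
    for k in range(0,len(rows),10): print("; ".join(rows[k:k+10]))
    print("end",p.round(4),round(psi,3))
def st():
    o=manip.get_obs(); p,s=pose(); print("t",round(o["time_s"],2),"p",p.round(4),"psi",round(s,3),"F",np.round(o["force"],1),"gap",o["finger_gap"],"q",np.round(o["joint_pos"],2))
E
python3 -c "
from h import *
st(); plan([(.30,-.40,.30,1.0,.2,8),(.45,-.12,.32,2.3,.3,11),(.424,.101,.27,3.34,.4,11)])"
```

```text
t 0.9 p [ 0.1921 -0.5684  0.1968] psi 0.326 F [-0.1 -0.   0.7] gap 0.09277937952992399 q [-1.33  0.13  1.49  0.    1.52 -0.09]
0.2 0.02 -0.016 -0.013 -0.08; 0.2 0.02 -0.014 -0.013 -0.09; 0.2 0.022 -0.012 -0.013 -0.08; 0.2 0.023 -0.01 -0.013 -0.09; 0.2 0.023 -0.008 -0.012 -0.08; 0.2 0.025 -0.007 -0.013 -0.09; 0.2 0.024 -0.004 -0.013 -0.08; 0.2 0.025 -0.002 -0.013 -0.08; 0.3 0.029 -0.002 -0.002 -0.12; 0.3 0.029 0.001 -0.002 -0.12
0.3 0.028 0.004 -0.001 -0.12; 0.3 0.028 0.008 -0.002 -0.11; 0.3 0.027 0.011 -0.002 -0.12; 0.3 0.025 0.014 -0.002 -0.12; 0.3 0.023 0.017 -0.002 -0.12; 0.3 0.022 0.02 -0.002 -0.12; 0.3 0.018 0.022 -0.001 -0.12; 0.3 0.016 0.024 -0.002 -0.12; 0.3 0.013 0.026 -0.002 -0.11; 0.4 0.017 0.012 0.005 -0.09
0.4 0.015 0.012 0.004 -0.1; 0.4 0.014 0.015 0.005 -0.09; 0.4 0.013 0.016 0.004 -0.1; 0.4 0.011 0.017 0.005 -0.09; 0.4 0.01 0.017 0.004 -0.1; 0.4 0.008 0.019 0.005 -0.09; 0.4 0.006 0.019 0.004 -0.1; 0.4 0.004 0.02 0.005 -0.09; 0.4 0.002 0.02 0.004 -0.1; 0.4 0 0.02 0.005 -0.09
end [0.4244 0.1006 0.2698] 3.336
```

Call:
{"fn": "arm_command", "kwargs": {
  "deltas": "0.2 0.02 -0.016 -0.013 -0.08; 0.2 0.02 -0.014 -0.013 -0.09; 0.2 0.022 -0.012 -0.013 -0.08; 0.2 0.023 -0.01 -0.013 -0.09; 0.2 0.023 -0.008 -0.012 -0.08; 0.2 0.025 -0.007 -0.013 -0.09; 0.2 0.024 -0.004 -0.013 -0.08; 0.2 0.025 -0.002 -0.013 -0.08; 0.3 0.029 -0.002 -0.002 -0.12; 0.3 0.029 0.001 -0.002 -0.12"
}}

```text
time_s: 1.9
eef_pos: [0.3281, -0.3483, 0.3046]
tcp_rot: [2.556, 1.825, 0.0]
force: [0.5, 0.7, -0.6]
finger_gap: 0.0662
```

Call:
{"fn": "arm_command", "kwargs": {
  "deltas": "0.3 0.028 0.004 -0.001 -0.12; 0.3 0.028 0.008 -0.002 -0.11; 0.3 0.027 0.011 -0.002 -0.12; 0.3 0.025 0.014 -0.002 -0.12; 0.3 0.023 0.017 -0.002 -0.12; 0.3 0.022 0.02 -0.002 -0.12; 0.3 0.018 0.022 -0.001 -0.12; 0.3 0.016 0.024 -0.002 -0.12; 0.3 0.013 0.026 -0.002 -0.11; 0.4 0.017 0.012 0.005 -0.09"
}}

```text
time_s: 2.9
eef_pos: [0.4494, -0.0979, 0.3155]
tcp_rot: [1.151, 2.922, 0.001]
force: [0.2, -0.3, -0.7]
finger_gap: 0.0608
```

Call:
{"fn": "arm_command", "kwargs": {
  "deltas": "0.4 0.015 0.012 0.004 -0.1; 0.4 0.014 0.015 0.005 -0.09; 0.4 0.013 0.016 0.004 -0.1; 0.4 0.011 0.017 0.005 -0.09; 0.4 0.01 0.017 0.004 -0.1; 0.4 0.008 0.019 0.005 -0.09; 0.4 0.006 0.019 0.004 -0.1; 0.4 0.004 0.02 0.005 -0.09; 0.4 0.002 0.02 0.004 -0.1; 0.4 0 0.02 0.005 -0.09"
}}

```text
time_s: 3.9
eef_pos: [0.4243, 0.1014, 0.27]
tcp_rot: [-0.311, 3.126, 0.0]
force: [0.7, -0.1, 0.1]
finger_gap: 0.0559
```

```bash
python3 - <<'E'
from h import *
st()
im={n:imaging.capture(n) for n in("top","side")}
a=cv2.resize(im["top"][140:280,255:415,::-1],(400,350),interpolation=cv2.INTER_CUBIC); b=cv2.resize(im["side"][165:305,250:400,::-1],(375,350),interpolation=cv2.INTER_CUBIC)
cv2.imwrite("pics/d.png",np.hstack([a,b]))
E
```

```text
t 3.9 p [0.4243 0.1014 0.27  ] psi -2.943 F [ 0.7 -0.1  0.1] gap 0.05592565441449688 q [ 0.12 -0.34  1.8   0.    1.69 -1.65]
```

View pics/d.png

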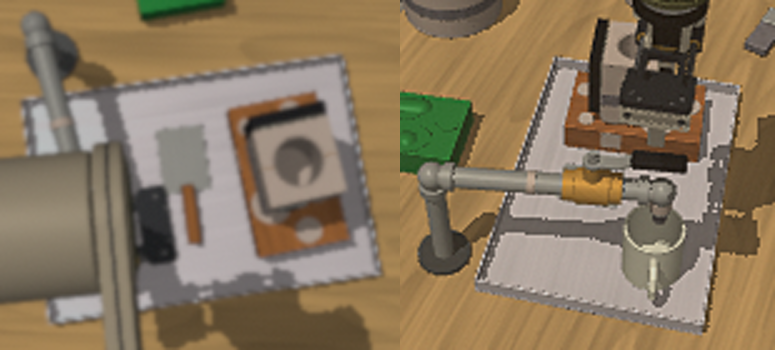

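Gripper sits above the sleeve. In the side view the fingers end at about (213,353) and the sleeve's middle is at (230,354), so I'll descend, grip and swing the lever.

```bash
python3 - <<'E'
from h import *
p,s=pose(); s+=2*np.pi
S=np.array([.507,.117]); a0=np.radians(191)
w=[(.424,.101,.206,3.34,.4,5),(.424,.101,.206,3.34,1,5)]
for i in range(1,21):
    th=np.radians(92)*i/20; a=a0-th; q=S+.085*np.array([np.cos(a),np.sin(a)]); w.append((q[0],q[1],.206,3.34-th,1,1))
plan(w,(p,s))
E
```

```text
0.4 0 -0 0.013 0; 0.4 0 -0.001 0.012 0; 0.4 0 0 0.013 0; 0.4 0 -0 0.013 0; 0.4 0 -0 0.012 0; 1 0 -0 0 0; 1 0 -0 0 0; 1 0 -0 0 0; 1 0 -0 0 0; 1 0 -0 0 0
1 0 0.006 0 0.08; 1 -0 0.007 0 0.08; 1 -0 0.007 0 0.08; 1 -0.001 0.007 0 0.08; 1 -0 0.007 0 0.08; 1 -0 0.007 0 0.08; 1 -0.001 0.006 0 0.08; 1 -0 0.007 0 0.08; 1 -0 0.007 0 0.08; 1 -0.001 0.007 0 0.08
1 -0 0.007 0 0.08; 1 -0 0.006 0 0.08; 1 -0.001 0.007 0 0.08; 1 -0 0.007 0 0.08; 1 -0 0.007 0 0.08; 1 -0.001 0.007 0 0.08; 1 -0 0.007 0 0.09; 1 -0 0.006 0 0.08; 1 -0.001 0.007 0 0.08; 1 -0 0.007 0 0.08
end [0.4937 0.201  0.2063] 1.73
```

Call:
{"fn": "arm_command", "kwargs": {
  "deltas": "0.4 0 0 0.013 0; 0.4 0 -0.001 0.012 0; 0.4 0 0 0.013 0; 0.4 0 0 0.013 0; 0.4 0 0 0.012 0; 1 0 0 0 0; 1 0 0 0 0; 1 0 0 0 0; 1 0 0 0 0; 1 0 0 0 0"
}}

```text
time_s: 5.0
eef_pos: [0.425, 0.0999, 0.2075]
tcp_rot: [-0.305, 3.126, 0.001]
force: [-0.7, 0.5, 5.2]
finger_gap: 0.0205
```

Call:
{"fn": "arm_command", "kwargs": {
  "deltas": "1 0 0.006 0 0.08; 1 0 0.007 0 0.08; 1 0 0.007 0 0.08; 1 -0.001 0.007 0 0.08; 1 0 0.007 0 0.08; 1 0 0.007 0 0.08; 1 -0.001 0.006 0 0.08; 1 0 0.007 0 0.08; 1 0 0.007 0 0.08; 1 -0.001 0.007 0 0.08"
}}

```text
time_s: 6.0
eef_pos: [0.4391, 0.1641, 0.2083]
tcp_rot: [0.942, 2.996, 0.0]
force: [-4.6, -3.0, 7.8]
finger_gap: 0.0004
```

```bash
python3 - <<'E'
from h import *
st()
im={n:imaging.capture(n) for n in("top","side")}
for q in("lever_grip","lever_stem"): 
  for n in im: print(q,n,[(np.round(d["point"],1).tolist(),round(d["conf"],2)) for d in spotter.landmark_of(q,n)[:2]])
print("tcp proj",proj("side",pose()[0]),"mouldtilt?",[(np.round(d["point"],1).tolist(),round(d["conf"],2)) for d in spotter.landmark_of("mould_center","side")[:2]])
cv2.imwrite("pics/e.png",cv2.resize(im["side"][165:305,270:400,::-1],(557,600),interpolation=cv2.INTER_CUBIC))
E
```

```text
t 6.0 p [0.4391 0.1641 0.2083] psi 2.532 F [-4.6 -3.   7.8] gap 0.0004088950260384193 q [ 0.25 -0.24  1.82 -0.    1.56 -0.71]
lever_grip top []
lever_grip side [([243.6, 342.5], 0.69)]
lever_stem top [([213.4, 284.2], 0.63)]
lever_stem side [([226.2, 324.6], 0.44)]
tcp proj (np.float64(247.0333844160056), np.float64(339.76312309681214)) mouldtilt? [([390.4, 323.0], 0.33)]
```

View pics/e.png

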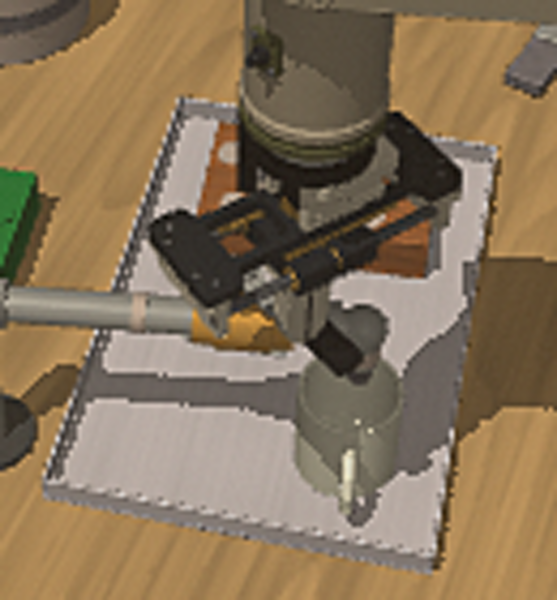

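The side crop shows the sleeve's outer part at about (244,348), just in front of the shut fingers at about (240,343). The sleeve slipped out of the jaws but the fingers are still on its trailing side.

```bash
python3 - <<'E'
from h import *
np.set_printoptions(precision=3,suppress=True)
print("grip",at_z("side",(243.6,342.5),.223),"black",at_z("side",(244.5,350),.223),"sleeve end",at_z("side",(250,353),.223),"stem top",at_z("top",(213.4,284.2),.225),"side",at_z("side",(226.2,324.6),.225), "side crop0 stem",at_z("side",(229,327),.22))
E
```

```text
grip [0.433 0.161 0.223] black [0.412 0.156 0.223] sleeve end [0.398 0.171 0.223] stem top [0.493 0.121 0.225] side [0.504 0.121 0.225] side crop0 stem [0.495 0.125 0.22 ]
```

Call:
{"fn": "arm_command", "kwargs": {
  "deltas": "1 0 0 -0.015 0; 1 0 0 -0.03 0; 1 0 0 -0.03 0; 1 0 0 -0.03 0; 1 0 0 -0.02 0; 1 0 0 0 0; 1 0 0 0 0; 1 0 0 0 0; 1 0 0 0 0; 1 0 0 0 0"
}}

```text
time_s: 7.35
eef_pos: [0.4382, 0.164, 0.3308]
tcp_rot: [-0.937, -2.997, 0.002]
force: [-0.8, -0.5, -0.8]
finger_gap: 0.0007
```

```bash
python3 - <<'E'
from h import *
np.set_printoptions(precision=3,suppress=True)
st()
im={n:imaging.capture(n) for n in("top","side")}
for q in("lever_grip","lever_stem","jug"): 
  for n in im: print(q,n,[(np.round(d["point"],1).tolist(),round(d["conf"],2),at_z(n,d["point"],.223)) for d in spotter.landmark_of(q,n)[:2]])
cv2.imwrite("pics/f.png",cv2.resize(im["side"][165:305,270:400,::-1],(557,600),interpolation=cv2.INTER_CUBIC))
E
```

```text
t 7.35 p [0.438 0.164 0.331] psi 2.536 F [-0.8 -0.5 -0.8] gap 0.000713791582009681 q [ 0.25 -0.24  1.61  0.    1.78 -0.72]
lever_grip top [([236.7, 270.4], 0.72, array([0.427, 0.156, 0.223]))]
lever_grip side [([207.2, 343.9], 0.74, array([0.479, 0.024, 0.223])), ([241.7, 342.2], 0.7, array([0.436, 0.155, 0.223]))]
lever_stem top [([209.6, 283.8], 0.43, array([0.503, 0.122, 0.223])), ([241.4, 297.8], 0.43, array([0.416, 0.08 , 0.223]))]
lever_stem side []
jug top [([242.3, 295.0], 0.62, array([0.414, 0.088, 0.223])), ([173.6, 188.9], 0.44, array([0.598, 0.393, 0.223]))]
jug side [([270.3, 351.0], 0.59, array([0.381, 0.238, 0.223]))]
```

View pics/f.png

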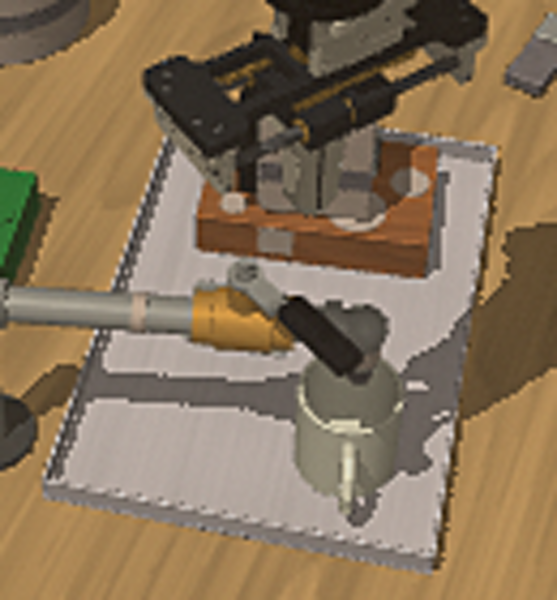

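The picture is clear now: the stem bolt is at side (228,327) and the sleeve at about (243,345), so the lever has closed roughly 40°. I'll push it the rest of the way with shut fingers from the trailing side.

```bash
python3 - <<'E'
from h import *
S=np.array([.499,.122])
def P(a,off): 
    a=np.radians(a); u=np.array([np.cos(a),np.sin(a)]); c=np.array([u[1],-u[0]]); return S+.08*u-off*c
w=[]
q=P(153,.038); w+=[(*q,.33,2.67,1,3),(*q,.204,2.67,1,7)]
for a in np.linspace(153,106,16): q=P(a,.0285); w.append((*q,.204,np.radians(a),1,1))
plan(w)
E
```

```text
1 0 -0.016 0.001 -0.04; 1 0.001 -0.016 0 -0.05; 1 0.002 -0.016 0.001 -0.04; 1 -0 -0 0.018 -0; 1 -0 -0 0.018 -0; 1 -0 -0 0.018 -0; 1 -0 -0 0.018 -0; 1 -0 -0 0.018 -0; 1 -0 -0 0.018 -0; 1 -0 -0 0.018 -0
1 -0 0.009 -0 -0; 1 0.001 0.004 -0 0.05; 1 0.002 0.005 -0 0.05; 1 0.001 0.004 -0 0.06; 1 0.002 0.005 -0 0.05; 1 0.001 0.004 -0 0.06; 1 0.001 0.005 -0 0.05; 1 0.002 0.004 -0 0.06; 1 0.001 0.004 -0 0.05; 1 0.002 0.005 -0 0.06
1 0.001 0.004 -0 0.05; 1 0.002 0.005 -0 0.06; 1 0.001 0.004 -0 0.05; 1 0.001 0.004 -0 0.06; 1 0.002 0.005 -0 0.05; 1 0.001 0.004 -0 0.06; 1 0 0 0 0; 1 0 0 0 0; 1 0 0 0 0; 1 0 0 0 0
end [0.4494 0.1907 0.2038] 1.846
```

Call:
{"fn": "arm_command", "kwargs": {
  "deltas": "1 0 -0.016 0.001 -0.04; 1 0.001 -0.016 0 -0.05; 1 0.002 -0.016 0.001 -0.04; 1 0 0 0.018 0; 1 0 0 0.018 0; 1 0 0 0.018 0; 1 0 0 0.018 0; 1 0 0 0.018 0; 1 0 0 0.018 0; 1 0 0 0.018 0"
}}

```text
time_s: 8.75
eef_pos: [0.4104, 0.125, 0.2032]
tcp_rot: [0.74, 3.053, 0.0]
force: [-0.1, 0.1, -0.2]
finger_gap: 0.0006
```

Call:
{"fn": "arm_command", "kwargs": {
  "deltas": "1 0 0.009 0 0; 1 0.001 0.004 0 0.05; 1 0.002 0.005 0 0.05; 1 0.001 0.004 0 0.06; 1 0.002 0.005 0 0.05; 1 0.001 0.004 0 0.06; 1 0.001 0.005 0 0.05; 1 0.002 0.004 0 0.06; 1 0.001 0.004 0 0.05; 1 0.002 0.005 0 0.06"
}}

```text
time_s: 9.75
eef_pos: [0.4307, 0.172, 0.2053]
tcp_rot: [1.462, 2.779, 0.0]
force: [-0.0, -3.5, 1.6]
finger_gap: 0.0004
```

Call:
{"fn": "arm_command", "kwargs": {
  "deltas": "1 0.001 0.004 0 0.05; 1 0.002 0.005 0 0.06; 1 0.001 0.004 0 0.05; 1 0.001 0.004 0 0.06; 1 0.002 0.005 0 0.05; 1 0.001 0.004 0 0.06; 1 0 0.001 0 0; 1 0 0.001 0 0; 1 0 0 0 0; 1 0 0 0 0"
}}

```text
time_s: 10.75
eef_pos: [0.4518, 0.1918, 0.2051]
tcp_rot: [1.893, 2.506, 0.003]
force: [-2.4, 0.3, 4.8]
finger_gap: 0.0002
```

```bash
python3 - <<'E'
from h import *
np.set_printoptions(precision=3,suppress=True)
st()
im={n:imaging.capture(n) for n in("top","side")}
for q in("lever_grip","lever_stem"): 
  for n in im: print(q,n,[(np.round(d["point"],1).tolist(),round(d["conf"],2),at_z(n,d["point"],.223)) for d in spotter.landmark_of(q,n)[:2]])
E
```

```text
t 10.75 p [0.452 0.192 0.205] psi 1.848 F [-2.4  0.3  4.8] gap 0.0001810364981368185 q [ 0.3  -0.17  1.77  0.    1.54  0.02]
lever_grip top [([218.3, 255.1], 0.63, array([0.477, 0.201, 0.223])), ([214.4, 327.4], 0.6, array([0.493, 0.   , 0.223]))]
lever_grip side [([248.2, 323.7], 0.69, array([0.476, 0.197, 0.223]))]
lever_stem top [([209.9, 282.7], 0.72, array([0.502, 0.125, 0.223]))]
lever_stem side []
```

Call:
{"fn": "arm_command", "kwargs": {
  "deltas": "1 0 0.003 0 0.02; 1 0 0.003 0 0.02; 1 0 0.003 0 0.02; 1 0 0.002 0 0.02; 1 0 0.002 0 0.02; 1 0 0 0 0; 1 0 0 0 0; 1 0 0 0 0; 1 0 0 0 0; 1 0 0 0 0"
}}

```text
time_s: 12.05
eef_pos: [0.4544, 0.1937, 0.2043]
tcp_rot: [-2.006, -2.401, 0.023]
force: [-52.6, -9.9, 33.9]
finger_gap: 0.0007
```

Force rose to about 53 N, so the lever is against its stop. Back off and check.

Call:
{"fn": "arm_command", "kwargs": {
  "deltas": "1 0 -0.012 0 0; 1 0 -0.012 0 0; 1 0 -0.012 0 0; 1 0 0 -0.03 0; 1 0 0 -0.04 0; 1 0 0 -0.04 0; 0.5 0 -0.03 0 0; 0 0 -0.03 0 0; 0 0 -0.03 0 0; 0 0 0 0 0"
}}

```text
time_s: 13.05
eef_pos: [0.3383, 0.1725, 0.315]
tcp_rot: [2.015, 2.409, 0.004]
force: [0.4, 0.5, 1.3]
finger_gap: 0.0276
```

```bash
python3 - <<'E'
from h import *
np.set_printoptions(precision=3,suppress=True)
st()
im={n:imaging.capture(n) for n in("top","side")}
for q in("lever_grip","lever_stem","mould_center","mould"): 
  for n in im: print(q,n,[(np.round(d["point"],1).tolist(),round(d["conf"],2),at_z(n,d["point"],.223 if "lev" in q else .1135)) for d in spotter.landmark_of(q,n)[:2]])
# offcut, tray and mould headings from initial top picture outlines
imaging_top=cv2.imread("pics/top0.png")
a=cv2.resize(im["top"][140:280,240:415,::-1],(400,320),interpolation=cv2.INTER_CUBIC); b=cv2.resize(im["side"][165:305,250:400,::-1],(343,320),interpolation=cv2.INTER_CUBIC)
cv2.imwrite("pics/g.png",np.hstack([a,b]))
E
```

```text
t 13.05 p [0.338 0.172 0.315] psi 1.748 F [0.4 0.5 1.3] gap 0.02759822662826875 q [ 0.34 -0.5   1.83  0.    1.81  0.16]
lever_grip top [([218.3, 254.7], 0.74, array([0.477, 0.202, 0.223]))]
lever_grip side [([250.5, 324.4], 0.47, array([0.471, 0.204, 0.223]))]
lever_stem top [([211.6, 282.8], 0.83, array([0.498, 0.125, 0.223])), ([241.6, 298.4], 0.67, array([0.416, 0.079, 0.223]))]
lever_stem side [([223.4, 324.8], 0.6, array([0.509, 0.109, 0.223]))]
mould_center top [([206.1, 371.9], 0.69, array([ 0.532, -0.138,  0.113])), ([241.7, 297.8], 0.69, array([0.417, 0.087, 0.113]))]
mould_center side [([193.6, 343.4], 0.83, array([ 0.537, -0.143,  0.113]))]
mould top [([208.2, 371.3], 0.84, array([ 0.525, -0.136,  0.113])), ([210.8, 367.2], 0.42, array([ 0.517, -0.124,  0.113]))]
mould side [([203.6, 345.5], 0.59, array([ 0.513, -0.097,  0.114]))]
```

View pics/g.png

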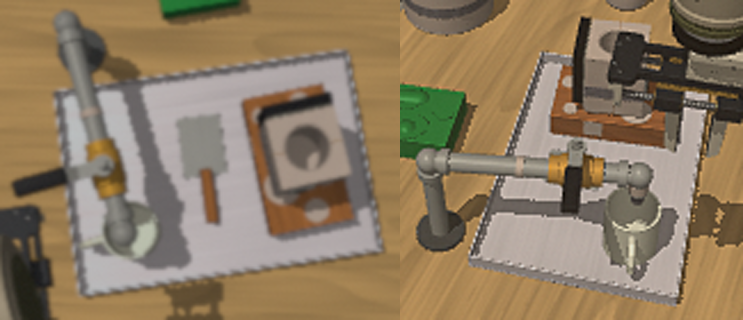

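The lever is crosswise to the pipe in both views: top crop from (108,166) to (15,187), at right angles to the pipe, and the force confirmed the stop. Now I'll get the mould's heading from its top-face corners in the first top crop.

```bash
python3 - <<'E'
from h import *
np.set_printoptions(precision=3,suppress=True)
f=lambda pts,z:np.array([at_z("top",(140+y/4,255+x/4),z)[:2] for x,y in pts])
c=f([(402,212),(520,183),(552,302),(433,335)],.171); print("mould top",c,c.mean(0),[np.degrees(np.arctan2(*(c[i]-c[j])[::-1])) for i,j in((0,3),(1,2))],[np.degrees(np.arctan2(*(c[i]-c[j])[::-1]))-90 for i,j in((0,1),(3,2))])
print("mouth",f([(478,259)],.171))
o=f([(367,172),(506,150),(555,385),(415,410)],.048); print("offcut",o,o.mean(0),[np.degrees(np.arctan2(*(o[i]-o[j])[::-1])) for i,j in((0,3),(1,2))])
E
```

```text
mould top [[ 0.563 -0.082]
 [ 0.587 -0.169]
 [ 0.499 -0.193]
 [ 0.473 -0.106]] [ 0.531 -0.137] [np.float64(14.822764268847326), np.float64(15.086020293848108)] [np.float64(15.382480555944497), np.float64(16.80189475209916)]
mouth [[ 0.529 -0.138]]
offcut [[ 0.614 -0.063]
 [ 0.635 -0.178]
 [ 0.443 -0.218]
 [ 0.42  -0.105]] [ 0.528 -0.141] [np.float64(12.22863069402833), np.float64(11.846318675040191)]
```

Mould heading is about 15° with its centre at (0.531,-0.138); offcut heading is about 12°. I'll grip the mould's near (-x) wall with one finger in the mouth. Then I'll turn the mould in place on its lumps to show the gauge to the side camera, turn it back and tip it pivoting in the pads.

```bash
python3 -c "
from h import *
plan([(.42,0,.30,1.79,.57,6),(.495,-.148,.24,1.833,.57,6),(.495,-.148,.143,1.833,.57,8),(.495,-.148,.143,1.833,1,9)])"
```

```text
0.57 -0.031 0.008 0.002 -0.01; 0.57 -0.03 0.008 0.003 -0; 0.57 -0.031 0.008 0.002 -0.01; 0.57 -0.031 0.007 0.002 -0.01; 0.57 -0.031 0.007 0.002 -0.01; 0.57 -0.03 0.007 0.003 -0; 0.57 -0.027 0.007 0.01 -0.01; 0.57 -0.027 0.007 0.01 -0.01; 0.57 -0.027 0.006 0.01 -0; 0.57 -0.027 0.007 0.01 -0.01
0.57 -0.027 0.006 0.01 -0.01; 0.57 -0.027 0.006 0.01 -0.01; 0.57 0 -0 0.012 0; 0.57 0 -0 0.012 0; 0.57 0 -0 0.012 0; 0.57 0 -0 0.012 0; 0.57 0 -0 0.012 0; 0.57 0 -0 0.012 0; 0.57 0 -0 0.013 0; 0.57 0 -0 0.012 0
1 0 -0 -0 0; 1 0 -0 -0 0; 1 0 -0 -0 0; 1 0 -0 -0 0; 1 0 -0 -0 0; 1 0 -0 -0 0; 1 0 -0 -0 0; 1 0 -0 -0 0; 1 0 -0 -0 0; 1 0 0 0 0
end [ 0.4952 -0.1481  0.1426] 1.836
```

Call:
{"fn": "arm_command", "kwargs": {
  "deltas": "0.57 -0.031 0.008 0.002 -0.01; 0.57 -0.03 0.008 0.003 0; 0.57 -0.031 0.008 0.002 -0.01; 0.57 -0.031 0.007 0.002 -0.01; 0.57 -0.031 0.007 0.002 -0.01; 0.57 -0.03 0.007 0.003 0; 0.57 -0.027 0.007 0.01 -0.01; 0.57 -0.027 0.007 0.01 -0.01; 0.57 -0.027 0.006 0.01 0; 0.57 -0.027 0.007 0.01 -0.01"
}}

```text
time_s: 14.55
eef_pos: [0.4705, -0.1, 0.2592]
tcp_rot: [-1.933, -2.476, 0.0]
force: [0.3, 0.3, 0.3]
finger_gap: 0.0396
```

Call:
{"fn": "arm_command", "kwargs": {
  "deltas": "0.57 -0.027 0.006 0.01 -0.01; 0.57 -0.027 0.006 0.01 -0.01; 0.57 0 0 0.012 0; 0.57 0 0 0.012 0; 0.57 0 0 0.012 0; 0.57 0 0 0.012 0; 0.57 0 0 0 0; 0.57 0 0 0 0; 0.57 0 0 0 0; 0.57 0 0 0 0"
}}

```text
time_s: 15.55
eef_pos: [0.4955, -0.1481, 0.1927]
tcp_rot: [1.907, 2.495, 0.001]
force: [-0.2, -0.2, -0.0]
finger_gap: 0.0399
```

```bash
python3 - <<'E'
from h import *
st()
im={n:imaging.capture(n) for n in("top","side")}
b=cv2.resize(im["side"][150:230,300:400,::-1],(400,320),interpolation=cv2.INTER_CUBIC); a=cv2.resize(im["top"][160:240,320:420,::-1],(400,320),interpolation=cv2.INTER_CUBIC)
cv2.imwrite("pics/i.png",np.hstack([a,b])); print(proj("side",pose()[0]),proj("top",pose()[0]))
E
```

```text
t 15.55 p [ 0.4955 -0.1481  0.1927] psi 1.836 F [-0.2 -0.2 -0. ] gap 0.039909632166294035 q [-0.39 -0.09  1.72  0.    1.51 -0.65]
(np.float64(179.2658579026668), np.float64(356.2261635115311)) (np.float64(215.77680071376514), np.float64(378.8607209030791))
```

View pics/i.png

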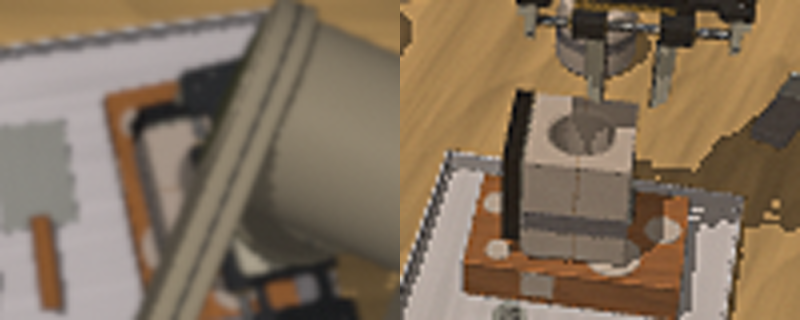

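In the side half, the inner fingertip at (100,598) will come down inside the mouth (columns 548–615). The outer one at (104,660) clears the wall edge at 637. Descending.

Call:
{"fn": "arm_command", "kwargs": {
  "deltas": "0.57 0 0 0.012 0; 0.57 0 0 0.012 0; 0.57 0 0 0.012 0; 0.57 0 0 0.012 0; 0.57 0 0 0.002 0; 1 0 0 0 0; 1 0 0 0 0; 1 0 0 0 0; 1 0 0 0 0; 1 0 0 0 0"
}}

```text
time_s: 16.65
eef_pos: [0.4951, -0.1485, 0.1424]
tcp_rot: [1.908, 2.495, -0.001]
force: [-1.8, -2.4, 2.9]
finger_gap: 0.0171
```

Call:
{"fn": "arm_command", "kwargs": {
  "deltas": "1 0 0 0 0; 1 0 0 0 0; 1 0 0 0 0; 1 0 0 0 0; 1 0 0 0 0; 1 0 0 0 0; 1 0 0 0 0; 1 0 0 0 0; 1 0 0 0 0; 1 0 0 0 0"
}}

```text
time_s: 17.65
eef_pos: [0.4951, -0.1484, 0.1423]
tcp_rot: [1.908, 2.495, -0.0]
force: [-3.3, -3.2, 5.7]
finger_gap: 0.017
```

```bash
python3 - <<'E'
from h import *
st()
p,s=pose(); C=np.array([.531,-.138]); r=np.linalg.norm(p[:2]-C); a=np.arctan2(*(p[:2]-C)[::-1]); print(r,np.degrees(a))
w=[]
for i in range(1,21):
    th=np.radians(75)*i/20; w.append((*(C+r*np.array([np.cos(a+th),np.sin(a+th)])),p[2],s+th,1,1))
plan(w)
E
```

```text
t 17.65 p [ 0.4951 -0.1484  0.1423] psi 1.836 F [-3.3 -3.2  5.7] gap 0.016967708306320824 q [-0.39 -0.06  1.79 -0.    1.42 -0.65]
0.03740286439152315 -163.7914549396519
1 -0.002 0 -0 -0.07; 1 -0.003 0 -0 -0.06; 1 -0.002 0 -0 -0.07; 1 -0.003 0 -0 -0.06; 1 -0.002 0.001 -0 -0.07; 1 -0.003 -0 -0 -0.06; 1 -0.002 -0 -0 -0.07; 1 -0.003 -0 -0 -0.06; 1 -0.002 0 -0 -0.07; 1 -0.002 0 -0 -0.06
1 -0.003 0 -0 -0.07; 1 -0.002 0 -0 -0.07; 1 -0.003 0.001 -0 -0.06; 1 -0.002 -0 -0 -0.07; 1 -0.003 -0 -0 -0.06; 1 -0.002 -0 -0 -0.07; 1 -0.003 0 -0 -0.06; 1 -0.002 0 -0 -0.07; 1 -0.002 0 -0 -0.06; 1 -0.003 0 -0 -0.07
end [ 0.5318 -0.1758  0.1423] 3.146
```

Call:
{"fn": "arm_command", "kwargs": {
  "deltas": "1 -0.002 0 0 -0.07; 1 -0.003 0 0 -0.06; 1 -0.002 0 0 -0.07; 1 -0.003 0 0 -0.06; 1 -0.002 0.001 0 -0.07; 1 -0.003 0 0 -0.06; 1 -0.002 0 0 -0.07; 1 -0.003 0 0 -0.06; 1 -0.002 0 0 -0.07; 1 -0.002 0 0 -0.06"
}}

```text
time_s: 18.65
eef_pos: [0.5092, -0.1673, 0.1421]
tcp_rot: [1.007, 2.974, 0.002]
force: [0.9, 0.5, 2.3]
finger_gap: 0.0173
```

Call:
{"fn": "arm_command", "kwargs": {
  "deltas": "1 -0.003 0 0 -0.07; 1 -0.002 0 0 -0.07; 1 -0.003 0.001 0 -0.06; 1 -0.002 0 0 -0.07; 1 -0.003 0 0 -0.06; 1 -0.002 0 0 -0.07; 1 -0.003 0 0 -0.06; 1 -0.002 0 0 -0.07; 1 -0.002 0 0 -0.06; 1 -0.003 0 0 -0.07"
}}

```text
time_s: 19.65
eef_pos: [0.5325, -0.1749, 0.1421]
tcp_rot: [-0.011, 3.14, 0.001]
force: [-0.4, 0.5, 3.5]
finger_gap: 0.0167
```

```bash
python3 - <<'E'
from h import *
st()
for k in range(4):
  im=imaging.capture("side")
  for q in("index_tip","pointer_tip","mould_center"): print(q,[(np.round(d["point"],1).tolist(),round(d["conf"],2)) for d in spotter.landmark_of(q,"side")[:2]])
np.save("gauge.npy",im)
cv2.imwrite("pics/j.png",cv2.resize(im[155:225,310:380,::-1],(600,600),interpolation=cv2.INTER_CUBIC))
E
```

```text
t 19.65 p [ 0.5325 -0.1749  0.1421] psi -3.135 F [-0.4  0.5  3.5] gap 0.016672659966812543 q [-0.41  0.05  1.67  0.    1.42 -1.99]
index_tip [([224.3, 325.2], 0.28)]
pointer_tip []
mould_center [([197.1, 341.8], 0.8)]
index_tip [([215.2, 341.9], 0.2)]
pointer_tip [([192.8, 345.2], 0.23)]
mould_center [([194.6, 341.7], 0.89)]
index_tip []
pointer_tip []
mould_center [([195.1, 342.3], 0.68)]
index_tip []
pointer_tip [([236.7, 335.7], 0.57)]
mould_center [([193.9, 343.0], 0.66)]
```

View pics/j.png

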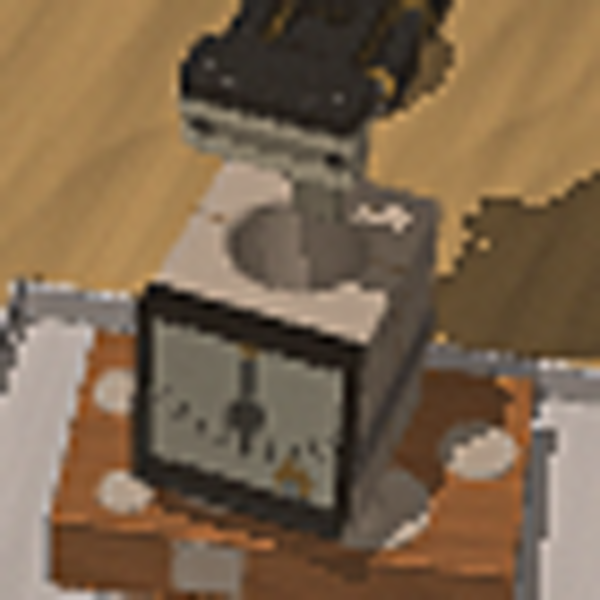

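The turned mould shows the gauge: pivot at crop (350,247), pointer hanging straight down to about (455,245), brass index tab at about (475,293), on the +y side as expected. Measuring the index angle by mapping pixels onto the gauge plane.

```bash
python3 - <<'E'
from h import *
np.set_printoptions(precision=4,suppress=True)
im=np.load("gauge.npy"); hsv=cv2.cvtColor(im,cv2.COLOR_RGB2HSV)
sub=(slice(200,218),slice(335,352)); 
H,S,V=[hsv[sub][...,k].astype(int) for k in range(3)]
m=(S>90)&(V>90); print("sat mask"); print("\n".join("".join("#" if v else "." for v in r) for r in m))
w=np.clip(S-60,0,None)*(m); 
n,l,stt,cen=cv2.connectedComponentsWithStats(m.astype(np.uint8)); print(stt,cen)
psi=pose()[1]; yaw=psi%(2*np.pi)-np.pi/2-np.radians(1.0*0)
xm=np.array([np.cos(yaw),np.sin(yaw),0]); ym=np.array([-np.sin(yaw),np.cos(yaw),0]); C=np.array([.531,-.138,.056])
def face(rc,d=.062):
    o,r=ray("side",rc); o=o-C; s=(d-o@xm)/(r@xm); q=o+s*r; return np.array([q@ym,q[2]])
full=lambda x,y:(155+y/8.571,310+x/8.571)
for nme,xy in dict(TL=(148,292),TR=(362,345),BR=(340,540),BL=(140,470),pivot=(248,350),bob=(246,415),ptip=(244,456),tab=(293,475)).items(): print(nme,face(full(*xy)))
P=face(full(248,350))
for xy in [(290,462),(293,475),(296,470)]: 
    d=face(full(*xy))-P; print(xy,"angle",np.arctan2(d[0],-d[1]),np.hypot(*d))
d=face(full(244,456))-P; print("ptr",np.arctan2(d[0],-d[1]),np.hypot(*d))
E
```

```text
sat mask
.................
.................
.................
.................
.................
.................
.................
.................
........#........
........##.......
.......####......
.......#..##.....
..........#......
.................
.................
.................
.................
####....##.......
[[  0   0  17  18 289]
 [  7   8   5   5  11]
 [  0  17   4   1   4]
 [  8  17   2   1   2]] [[ 8.0554  8.263 ]
 [ 8.8182 10.0909]
 [ 1.5    17.    ]
 [ 8.5    17.    ]]
TL [-0.0436  0.1241]
TR [0.0464 0.1276]
BR [0.0438 0.0141]
BL [-0.0459  0.0207]
pivot [-0.0004  0.1077]
bob [0.     0.0711]
ptip [-0.      0.0471]
tab [0.0216 0.0443]
(290, 462) angle 0.3473734770037747 0.059900940055245384
(293, 475) angle 0.33448733754445503 0.06708990816458527
(296, 470) angle 0.3688511861448387 0.0642762753957853
ptr 0.007040348449995013 0.06060321499998077
```

Index is about 0.335 rad (±0.025), within the stated range. I'll turn the mould back, release it, and push from its -y face with shut fingers near the rim.

```bash
python3 - <<'E'
from h import *
p,s=pose(); s%=2*np.pi; C=np.array([.531,-.138]); r=np.linalg.norm(p[:2]-C); a=np.arctan2(*(p[:2]-C)[::-1])
w=[];T=s-1.815
for i in range(1,21):
    th=-T*i/20; w.append((*(C+r*np.array([np.cos(a+th),np.sin(a+th)])),p[2],s+th,1,1))
plan(w,(p,s))
E
```

```text
1 0.002 0 -0 0.07; 1 0.003 0 -0 0.06; 1 0.002 0 -0 0.07; 1 0.003 0 -0 0.07; 1 0.002 0 -0 0.06; 1 0.003 0 -0 0.07; 1 0.002 0 -0 0.07; 1 0.003 0 -0 0.06; 1 0.002 0 -0 0.07; 1 0.003 0 -0 0.07
1 0.002 0 -0 0.06; 1 0.003 0 -0 0.07; 1 0.002 0 -0 0.06; 1 0.003 0 -0 0.07; 1 0.002 0 -0 0.07; 1 0.003 0 -0 0.06; 1 0.002 0 -0 0.07; 1 0.003 0 -0 0.07; 1 0.002 0 -0 0.06; 1 0.003 0 -0 0.07
end [ 0.4946 -0.1479  0.1421] 1.816
```

Call:
{"fn": "arm_command", "kwargs": {
  "deltas": "1 0.002 0 0 0.07; 1 0.003 0 0 0.06; 1 0.002 0 0 0.07; 1 0.003 0 0 0.07; 1 0.002 0 0 0.06; 1 0.003 0 0 0.07; 1 0.002 0 0 0.07; 1 0.003 0 0 0.06; 1 0.002 0 0 0.07; 1 0.003 0 0 0.07"
}}

```text
time_s: 21.45
eef_pos: [0.5079, -0.1685, 0.1421]
tcp_rot: [-1.031, -2.967, 0.001]
force: [-0.1, -0.3, 7.2]
finger_gap: 0.017
```

Call:
{"fn": "arm_command", "kwargs": {
  "deltas": "1 0.002 0 0 0.06; 1 0.003 0 0 0.07; 1 0.002 0 0 0.06; 1 0.003 0 0 0.07; 1 0.002 0 0 0.07; 1 0.003 0 0 0.06; 1 0.002 0 0 0.07; 1 0.003 0 0 0.07; 1 0.002 0 0 0.06; 1 0.003 0 0 0.07"
}}

```text
time_s: 22.45
eef_pos: [0.4939, -0.1483, 0.142]
tcp_rot: [-1.936, -2.474, 0.002]
force: [-0.7, -0.5, 6.2]
finger_gap: 0.0175
```

Call:
{"fn": "arm_command", "kwargs": {
  "deltas": "0.6 0 0 0 0; 0.57 0 0 0 0; 0.57 0 0 0 0; 0.57 0 0 0 0; 0.57 0 0 -0.015 0; 0.57 0 0 -0.025 0; 0.57 0 0 -0.03 0; 0.57 0 0 -0.03 0; 0.57 0 0 0 0; 0.57 0 0 0 0"
}}

```text
time_s: 23.45
eef_pos: [0.495, -0.1482, 0.2434]
tcp_rot: [1.932, 2.474, 0.001]
force: [0.3, 0.9, -1.0]
finger_gap: 0.04
```

```bash
python3 - <<'E'
from h import *
np.set_printoptions(precision=3,suppress=True)
st()
for k in range(2):
  for n in("top","side"):
    imaging.capture(n); print(n,[(np.round(d["point"],1).tolist(),round(d["conf"],2),at_z(n,d["point"],.1135)) for d in spotter.landmark_of("mould_center",n)[:1]])
p,s=pose(); yaw=1.815-np.pi/2; m=np.array([np.cos(yaw),np.sin(yaw)]); nn=np.array([-m[1],m[0]]); C=np.array([.531,-.138])
q=C-.064*nn; plan([(*q,.24,s,1,6),(*q,.155,s,1,7)]); print("yaw",yaw)
E
```

```text
t 23.45 p [ 0.495 -0.148  0.243] psi 1.816 F [ 0.3  0.9 -1. ] gap 0.039993837936164726 q [-0.39 -0.11  1.65 -0.    1.6  -0.64]
top [([216.2, 326.6], 0.7, array([0.497, 0.001, 0.113]))]
side [([194.6, 345.0], 0.8, array([ 0.53 , -0.14 ,  0.114]))]
top [([204.0, 371.8], 0.55, array([ 0.538, -0.138,  0.113]))]
side [([194.5, 342.7], 0.66, array([ 0.538, -0.137,  0.114]))]
1 -0.011 0.006 0 -0; 1 -0.01 0.007 0 -0; 1 -0.011 0.006 0.001 -0; 1 -0.01 0.006 -0 -0; 1 -0.011 0.007 -0 -0; 1 -0.01 0.006 0 -0; 1 -0 0 0.012 -0; 1 -0 0 0.012 -0; 1 -0 0 0.012 -0; 1 -0 0 0.013 -0
1 -0 0 0.012 -0; 1 -0 0 0.012 -0; 1 -0 0 0.012 -0; 1 0 0 0 0; 1 0 0 0 0; 1 0 0 0 0; 1 0 0 0 0; 1 0 0 0 0; 1 0 0 0 0; 1 0 0 0 0
end [ 0.546 -0.2    0.155] 1.816
yaw 0.2442036732051034
```

Call:
{"fn": "arm_command", "kwargs": {
  "deltas": "1 -0.011 0.006 0 0; 1 -0.01 0.007 0 0; 1 -0.011 0.006 0.001 0; 1 -0.01 0.006 0 0; 1 -0.011 0.007 0 0; 1 -0.01 0.006 0 0; 1 0 0 0.012 0; 1 0 0 0.012 0; 1 0 0 0.012 0; 1 0 0 0.013 0"
}}

```text
time_s: 24.85
eef_pos: [0.546, -0.1993, 0.1902]
tcp_rot: [-1.932, -2.476, 0.0]
force: [-0.3, 0.2, 0.4]
finger_gap: 0.0002
```

Call:
{"fn": "arm_command", "kwargs": {
  "deltas": "1 0 0 0.012 0; 1 0 0 0.012 0; 1 0 0 0.012 0; 1 0.003 0 0 0; 1 0.003 0 0 0; 1 0.003 0 0 0; 1 0.003 0 0 0; 1 0.003 0 0 0; 1 0.002 0 0 0; 1 0 0 0 0"
}}

```text
time_s: 25.85
eef_pos: [0.5425, -0.1831, 0.1561]
tcp_rot: [1.933, 2.476, 0.0]
force: [-0.4, 0.0, -0.2]
finger_gap: 0.0004
```

```bash
python3 -c "
from h import *
st(); p,_=pose(); print((p[:2]-[.531,-.138])@[-np.sin(.244),np.cos(.244)])"
```

```text
t 25.85 p [ 0.5425 -0.1831  0.1561] psi 1.816 F [-0.4  0.  -0.2] gap 0.0003724355857431842 q [-0.42  0.08  1.62  0.    1.44 -0.66]
-0.04650455352638704
```

Call:
{"fn": "arm_command", "kwargs": {
  "deltas": "1 0.002 0 0 0; 1 0.002 0 0 0; 1 0.002 0 0 0; 1 0.002 0 0 0; 1 0 0 0 0; 1 0 0 0 0; 1 0 0 0 0; 1 0 0 0 0; 1 0 0 0 0; 1 0 0 0 0"
}}

```text
time_s: 26.85
eef_pos: [0.5405, -0.1756, 0.1558]
tcp_rot: [-1.933, -2.476, 0.0]
force: [-0.2, 0.2, 0.1]
finger_gap: 0.0004
```

```bash
python3 - <<'E'
from h import *
np.set_printoptions(precision=3,suppress=True)
st()
im={n:imaging.capture(n) for n in("top","side")}
for n in im: print(n,[(np.round(d["point"],1).tolist(),round(d["conf"],2),at_z(n,d["point"],.1135)) for d in spotter.landmark_of("mould_center",n)[:1]])
b=cv2.resize(im["side"][150:230,300:400,::-1],(400,320),interpolation=cv2.INTER_CUBIC); a=cv2.resize(im["top"][160:240,320:420,::-1],(400,320),interpolation=cv2.INTER_CUBIC)
cv2.imwrite("pics/k.png",np.hstack([a,b]))
E
```

```text
t 26.85 p [ 0.54  -0.176  0.156] psi 1.816 F [-0.2  0.2  0.1] gap 0.00040557808773602523 q [-0.4   0.07  1.63 -0.    1.44 -0.65]
top [([207.1, 373.4], 0.83, array([ 0.529, -0.143,  0.113]))]
side [([194.6, 341.3], 0.6, array([ 0.542, -0.135,  0.114]))]
```

View pics/k.png

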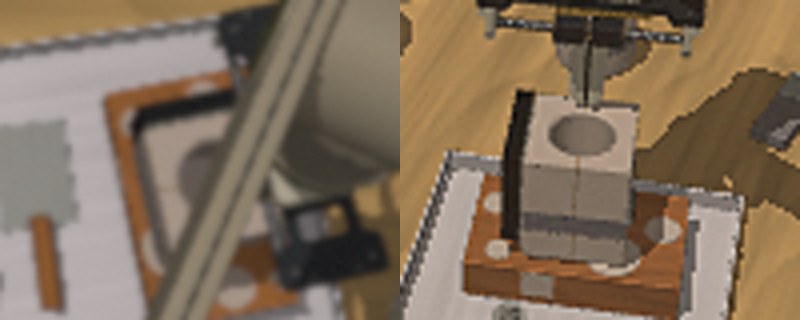

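```bash
python3 - <<'E'
from h import *
np.set_printoptions(precision=4,suppress=True)
c=lambda P:[(round((v-o)*4,0)) for v,o in zip(proj("side",P),(150,300))]
print("tcp crop",c(pose()[0]))
print("mouth now",at_z("side",(150+134/4,300+582/4),.171)) if 0 else print("mouth now",at_z("side",(150+134/4,300+(582-400)/4),.171))
yaw=.244; m=np.array([np.cos(yaw),np.sin(yaw),0]); n=np.array([-m[1],m[0],0])
C=np.array([.531,-.138,.171])
for sx in(-1,1):
  for sy in(-1,1): print(sx,sy,c(C+.046*(sx*m+sy*n)))
print("mouth pred",c(C))
E
```

```text
tcp crop [np.float64(116.0), np.float64(185.0)]
mouth now [ 0.5294 -0.1361  0.171 ]
-1 -1 [np.float64(103.0), np.float64(238.0)]
-1 1 [np.float64(173.0), np.float64(229.0)]
1 -1 [np.float64(93.0), np.float64(136.0)]
1 1 [np.float64(162.0), np.float64(122.0)]
mouth pred [np.float64(132.0), np.float64(181.0)]
```

Call:
{"fn": "arm_command", "kwargs": {
  "deltas": "1 0.001 0 0 0; 1 0.001 0 0 0; 1 0.001 0 0 0; 1 0.001 0 0 0; 1 0.001 0 0 0; 1 0.001 0 0 0; 1 0 0 0 0; 1 0 0 0 0; 1 0 0 0 0; 1 0 0 0 0"
}}

```text
time_s: 28.05
eef_pos: [0.539, -0.1698, 0.1558]
tcp_rot: [-1.933, -2.476, 0.0]
force: [-0.2, -0.4, 0.9]
finger_gap: 0.0007
```

No force even though the fingers are nominally past the face. The earlier pictures agree on why: the visible fingertips end about 10 mm above the projected TCP, so the fingers are skimming over the rim. That also explains the lever slipping out. I'll back off, go 27 mm lower and push again.

Call:
{"fn": "arm_command", "kwargs": {
  "deltas": "1 0 0 -0.01 0; 1 -0.015 0 0 0; 1 -0.015 0 0 0; 1 0 0 0.012 0; 1 0 0 0.012 0; 1 0 0 0.012 0; 1 0 0 0 0; 1 0.003 0 0 0; 1 0.003 0 0 0; 1 0 0 0 0"
}}

```text
time_s: 29.05
eef_pos: [0.5452, -0.1926, 0.1306]
tcp_rot: [1.932, 2.476, 0.001]
force: [0.5, -0.5, -0.5]
finger_gap: 0.0005
```

Call:
{"fn": "arm_command", "kwargs": {
  "deltas": "1 0.002 0 0 0; 1 0.002 0 0 0; 1 0.002 0 0 0; 1 0.002 0 0 0; 1 0 0 0 0; 1 0 0 0 0; 1 0 0 0 0; 1 0 0 0 0; 1 0 0 0 0; 1 0 0 0 0"
}}

```text
time_s: 30.05
eef_pos: [0.5439, -0.1864, 0.1312]
tcp_rot: [1.932, 2.473, 0.0]
force: [1.9, -5.3, 4.5]
finger_gap: 0.0006
```

```bash
python3 -c "
from h import *
st(); p,_=pose(); print((p[:2]-[.5295,-.1365])@[-np.sin(.244),np.cos(.244)])"
```

```text
t 30.05 p [ 0.5439 -0.1864  0.1312] psi 1.815 F [ 1.9 -5.3  4.5] gap 0.0006334859616602878 q [-0.42  0.1   1.64 -0.    1.4  -0.66]
-0.05188953507428618
```

Contact came where expected, at about 5.6 N. Pushing on.

Call:
{"fn": "arm_command", "kwargs": {
  "deltas": "1 0.002 0 0 0; 1 0.002 0 0 0; 1 0.002 0 0 0; 1 0.002 0 0 0; 1 0.002 0 0 0; 1 0.002 0 0 0; 1 0 0 0 0; 1 0 0 0 0; 1 0 0 0 0; 1 0 0 0 0"
}}

```text
time_s: 31.05
eef_pos: [0.5403, -0.1742, 0.1304]
tcp_rot: [1.933, 2.475, -0.0]
force: [1.2, -4.7, 5.3]
finger_gap: 0.0006
```

```bash
cat > fit.py <<'E'
from h import *
from scipy.optimize import minimize
YAW=.244
def hull(n,th,y0,x0,yaw=YAW,sh=(400,640)):
    m=np.array([np.cos(yaw),np.sin(yaw),0]); y=np.array([-m[1],m[0],0]); z=np.array([0,0,1.])
    # rock about lump at y=+30 mm of the foot
    yy,zz=y*np.cos(th)-z*np.sin(th), z*np.cos(th)+y*np.sin(th); piv=np.array([.5295,-.1365,.056])+x0*m+y0*y+.030*y
    im=np.zeros((sh[0]*4,sh[1]*4),np.uint8)
    for xs,zs in(((-.046,.046),(0,.115)),((.046,.065),(.017,.117))):
        P=[piv+a*m+(b-.03)*yy+c*zz for a in xs for b in(-.046,.046) for c in zs]
        px=np.array([proj(n,p)[::-1] for p in P]); cv2.fillConvexPoly(im,cv2.convexHull(((px+.5)*4-.5).round().astype(np.int32)),1)
    return cv2.resize(im.astype(np.float32),sh[::-1],interpolation=cv2.INTER_AREA)
def fit(masks,th0):
    def cost(v): return sum(np.abs(hull(n,v[0],v[1]*.1,v[2]*.1)-k).sum() for n,k in masks)
    best=min((minimize(cost,[t,0,0],method="Nelder-Mead",options=dict(initial_simplex=[[t,0,0],[t+.06,0,0],[t,.04,0],[t,0,.04]],maxiter=60)) for t in th0),key=lambda r:r.fun)
    return best.x*[1,.1,.1],best.fun
E
python3 - <<'E'
from fit import *
np.set_printoptions(precision=4,suppress=True)
st(); ms=[]
for k in range(3):
    im=imaging.capture("side")
    r=spotter.silhouettes("mould","side")
    if r: 
        d=r[0]; ms.append(d["pixels"]); print(d["conf"],d["pixels"].sum(),d["point"])
good=[m for m in ms if 500<m.sum()<4000]
M=np.mean(good,0)
np.save("m1.npy",M); print(fit([("side",M)],[.05,.2]))
cv2.imwrite("pics/l.png",im[:,:,::-1])
E
```

```text
t 31.05 p [ 0.5403 -0.1742  0.1304] psi 1.816 F [ 1.2 -4.7  5.3] gap 0.000635619272960131 q [-0.4   0.08  1.66 -0.    1.4  -0.65]
0.88 1276 [196.7, 341.6]
0.83 1317 [198.1, 344.4]
0.74 1239 [194.1, 340.4]
(array([ 0.2041, -0.0022,  0.0018]), np.float64(47.354166666666664))
```

Fit gives a lean of about 0.20 rad. Pushing 8 mm more.

Call:
{"fn": "arm_command", "kwargs": {
  "deltas": "1 0.001 0 0 0; 1 0.002 0 0 0; 1 0.002 0 0 0; 1 0.001 0 0 0; 1 0.001 0 0 0; 1 0.001 0 0 0; 1 0 0 0 0; 1 0 0 0 0; 1 0 0 0 0; 1 0 0 0 0"
}}

```text
time_s: 32.35
eef_pos: [0.538, -0.1658, 0.1297]
tcp_rot: [-1.933, -2.476, -0.0]
force: [1.3, -2.0, 2.7]
finger_gap: 0.0004
```

```bash
python3 - <<'E'
from fit import *
np.set_printoptions(precision=4,suppress=True)
st()
def masks(k,n="side"):
    ms=[]
    for _ in range(k):
        im=imaging.capture(n); r=[d["pixels"] for d in spotter.silhouettes("mould",n) if 900<d["pixels"].sum()<1900]
        ms+=r[:1]
    return np.mean(ms,0),im,len(ms)
M,im,k=masks(5); np.save("m2.npy",M); np.save("im2.npy",im); print(k,M.sum(),fit([("side",M)],[.2,.35]))
cost=lambda t:min(np.abs(hull("side",t,a,b)-M).sum() for a in(-.004,0,.004) for b in(-.003,0,.003))
print([(round(t,2),round(float(cost(t)),0)) for t in np.arange(.2,.42,.03)])
# gauge case upper back corner geometry: predicted crops for later overlay
E
```

```text
t 32.35 p [ 0.538  -0.1658  0.1297] psi 1.816 F [ 1.3 -2.   2.7] gap 0.0003580443528599478 q [-0.39  0.07  1.67  0.    1.4  -0.64]
5 1253.8000000000002 (array([ 0.3018, -0.0004,  0.0026]), np.float64(57.05))Traceback (most recent call last):
  File "<stdin>", line 12, in <module>
  File "<stdin>", line 11, in <lambda>
  File "<stdin>", line 11, in <genexpr>
  File "fit.py", line 11, in hull
    px=np.array([proj(n,p)[::-1] for p in P]); cv2.fillConvexPoly(im,cv2.convexHull(((px+.5)*4-.5).round().astype(np.int32)),1)
                 ~~~~^^^^^
  File "h.py", line 13, in proj
    K,R,t=cam(n); q=K@(R@np.array(P)+t); return (q[1]/q[2],q[0]/q[2])
          ~~~^^^
  File "h.py", line 4, in cam
    m=imaging.camera_model(n); K=np.array(m["intrinsics"],float); R=cv2.Rodrigues(np.array(m["rvec"],float))[0]; return K,R,np.array(m["tvec"],float).ravel()
ValueError: time passes only in moves, steps and waits
```

Call:
{"fn": "arm_command", "kwargs": {
  "deltas": "1 0.001 0 0 0; 1 0.001 0 0 0; 1 0 0 0 0; 1 0 0 0 0; 1 0 0 0 0; 1 0 0 0 0; 1 0 0 0 0; 1 0 0 0 0; 1 0 0 0 0; 1 0 0 0 0"
}}

```text
time_s: 33.85
eef_pos: [0.5376, -0.164, 0.1299]
tcp_rot: [1.933, 2.476, 0.0]
force: [1.1, -3.9, 5.0]
finger_gap: 0.0001
```

```bash
python3 - <<'E'
import h, functools
h.cam=functools.lru_cache(h.cam)
from fit import *
np.set_printoptions(precision=4,suppress=True)
st(); ms=[]
for _ in range(5):
    im=imaging.capture("side"); ms+=[d["pixels"] for d in spotter.silhouettes("mould","side") if 900<d["pixels"].sum()<1900][:1]
M=np.mean(ms,0); v,c=fit([("side",M)],[.25,.35]); print(len(ms),v,c)
print([(round(t,2),round(float(min(np.abs(hull("side",t,a,b)-M).sum() for a in(-.006,-.003,0,.003) for b in(-.001,.002,.005))),0)) for t in np.arange(.21,.46,.03)])
def wire(img,th,y0,x0,col,s,r0,c0):
    m=np.array([np.cos(YAW),np.sin(YAW),0]); y=np.array([-m[1],m[0],0]); z=np.array([0,0,1.])
    yy,zz=y*np.cos(th)-z*np.sin(th), z*np.cos(th)+y*np.sin(th); piv=np.array([.5295,-.1365,.056])+x0*m+y0*y+.03*y
    q={(a,b,c):((np.array(proj("side",piv+a*.046*m+(b*.046-.03)*yy+c*.115*zz))+.5-[r0,c0])*s) for a in(-1,1) for b in(-1,1) for c in(0,1)}
    L=[((-1,1,0),(1,1,0)),((-1,1,1),(1,1,1)),((-1,1,0),(-1,1,1)),((1,1,0),(1,1,1)),((-1,-1,1),(1,-1,1)),((-1,-1,1),(-1,1,1)),((1,-1,1),(1,1,1))]
    for a,b in L: cv2.line(img,tuple(q[a][::-1].astype(int).tolist()),tuple(q[b][::-1].astype(int).tolist()),col,1,cv2.LINE_AA)
s=8; crop=im[160:232,318:368,::-1]; big=cv2.resize(np.ascontiguousarray(crop),None,fx=s,fy=s,interpolation=cv2.INTER_CUBIC); b2=big.copy()
wire(b2,*v,(0,0,255),s,160,318)
cv2.imwrite("pics/m.png",np.hstack([big,b2])); np.save("im3.npy",im)
E
```

```text
t 33.85 p [ 0.5376 -0.164   0.1299] psi 1.816 F [ 1.1 -3.9  5. ] gap 0.00010760937405043726 q [-0.39  0.07  1.68 -0.    1.4  -0.63]
5 [0.2829 0.0014 0.0027] 74.525
[(np.float64(0.21), 101.0), (np.float64(0.24), 93.0), (np.float64(0.27), 85.0), (np.float64(0.3), 77.0), (np.float64(0.33), 83.0), (np.float64(0.36), 90.0), (np.float64(0.39), 106.0), (np.float64(0.42), 124.0), (np.float64(0.45), 139.0)]
```

View pics/m.png

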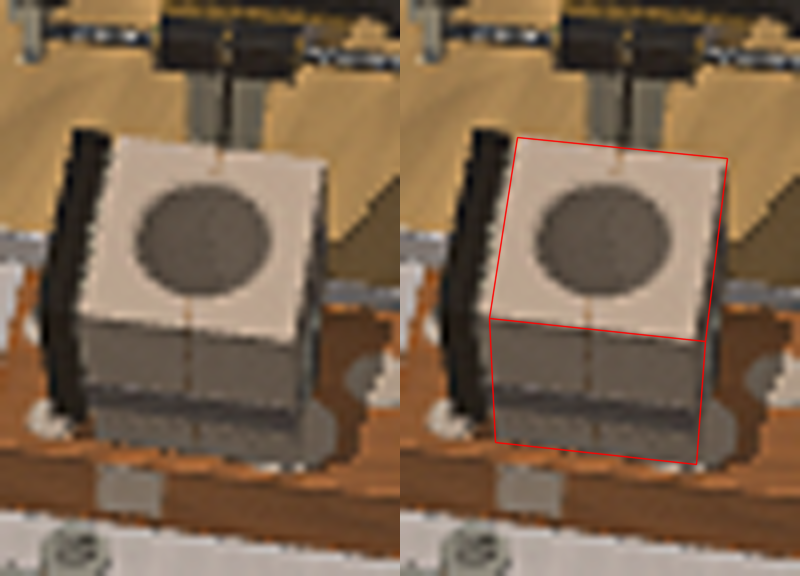

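The wireframe at 0.283 matches broadly, but the mould's yaw is a little different: its -x side shows and the front rim runs from (80,318) to (292,341). A rigid fit to the six visible corners should give a better lean.

```bash
python3 - <<'E'
from h import *
from scipy.optimize import least_squares
np.set_printoptions(precision=4,suppress=True)
im=np.load("im3.npy"); K,R,t=cam("side"); st()
obj=np.array([(46,-46,115),(-46,-46,115),(-46,46,115),(46,46,115),(46,46,0),(-46,46,0)],float)/1000
raw=np.array([(116,137),(326,160),(293,341),(80,318),(95,437),(294,467)],float)
# sub-pixel refinement of corners in an enlarged grey picture
g=cv2.resize(cv2.cvtColor(np.ascontiguousarray(im[160:232,318:368]),cv2.COLOR_RGB2GRAY),None,fx=8,fy=8,interpolation=cv2.INTER_CUBIC)
ref=cv2.cornerSubPix(g,raw.astype(np.float32).reshape(-1,1,2),(8,8),(-1,-1),(3,50,.01)).reshape(-1,2); print((ref-raw).round(1).tolist())
mouth=np.array([0,0,.115])
def solve(px,free):
    uv=(px+.5)/8-.5+[318,160]; uvm=(np.array([203,240])+.5)/8-.5+[318,160]
    def f(v):
        Rm=cv2.Rodrigues(np.array([0,0,v[3]]))[0]@cv2.Rodrigues(np.array([-v[4],0,0]))[0]@cv2.Rodrigues(np.array([0,v[5]*free,0.]))[0]
        P=np.vstack([obj,mouth])@Rm.T+v[:3]; q=(P@R.T+t)@K.T; return (q[:,:2]/q[:,2:]-np.vstack([uv,uvm])).ravel()
    r=least_squares(f,[.53,-.13,.06,.25,.28,0],loss="soft_l1"); return r
for nm,px in(("raw",raw),("ref",ref)):
  for fr in(0,1):
    r=solve(px,fr); print(nm,fr,r.x,"rms",np.sqrt(2*r.cost/14))
rng=np.random.default_rng(0); L=[solve(raw+rng.normal(0,3,raw.shape),0).x[4] for _ in range(40)]; print("lean spread",np.mean(L),np.std(L))
# recheck index angle from im gauge: same method noise
E
```

```text
t 34.35 p [ 0.5376 -0.164   0.1299] psi 1.816 F [ 0.6 -4.3  5.9] gap 0.0005388793079920024 q [-0.39  0.07  1.68 -0.    1.4  -0.63]
[[-3.7, 3.3], [-0.1, 4.8], [0.0, 0.0], [0.0, 0.0], [-0.9, 2.5], [-1.3, 0.2]]
raw 0 [ 0.5331 -0.1359  0.0622  0.2078  0.2932  0.    ] rms 0.28928755822518165
raw 1 [ 0.5309 -0.1366  0.0618  0.1987  0.2911  0.0233] rms 0.16661724772905445
ref 0 [ 0.535  -0.14    0.0557  0.2133  0.2821  0.    ] rms 0.2987388534606881
ref 1 [ 0.5331 -0.1405  0.0554  0.2054  0.2804  0.0208] rms 0.21186999669332215
lean spread 0.29674796617526605 0.012999535553479713
```

The lean is about 0.29–0.30. One refinement of the index angle from the stored gauge picture, using colour-weighted centroids.

```bash
python3 - <<'E'
from h import *
np.set_printoptions(precision=4,suppress=True)
im=np.load("gauge.npy").astype(float); sub=im[206:214,340:348]; 
w=np.clip(sub[...,0]-sub[...,2]-35,0,None); print(w.round(0).astype(int))
rr,cc=np.mgrid[206:214,340:348]; keep=w>0
tab=((w*rr).sum()/w.sum(),(w*cc).sum()/w.sum()); print("tab",tab)
for yaw in(1.54,1.577):
    xm=np.array([np.cos(yaw),np.sin(yaw),0]); ym=np.array([-np.sin(yaw),np.cos(yaw),0]); C=np.array([.531,-.138,.056])
    def face(rc,d=.062):
        o,r=ray("side",rc); o=o-C; s=(d-o@xm)/(r@xm); q=o+s*r; return np.array([q@ym,q[2]])
    # pointer line: dark centroid per row
    pts=[]
    for r in list(range(196,209)):
        g=im[r,334:343].mean(1); k=np.clip(np.median(g)-15-g,0,None)
        if k.sum()>10: pts.append(face((r,(k*np.arange(334,343)).sum()/k.sum())))
    pts=np.array(pts); b,a=np.polyfit(pts[:,1],pts[:,0],1)
    T=face(tab); piv=face((155+350.5/8.571-.5,338)); 
    for zp in(piv[1],piv[1]-.003,piv[1]+.003): print(yaw,"ptr tilt",-b,"piv z",zp,"tab",T,"y rel",T[0]-(a+b*zp),"index angle",np.arctan2(T[0]-(a+b*zp),zp-T[1]),"R",np.hypot(T[0]-(a+b*zp),zp-T[1]))
E
```

```text
[[ 0  0  0  0  0  0  0  0]
 [ 0  0  0  0  0  0  0  0]
 [ 0  0  0  6  0  0  0  0]
 [ 0  0  0 29  5  0  0  0]
 [ 0  0 30 28 28 23  0  0]
 [ 0  0  7  0  0 27  4  0]
 [ 0  0  0  0  0 30  0  0]
 [ 0  0  0  0  0  0  0  0]]
tab (np.float64(210.23963133640552), np.float64(343.7741935483871))
1.54 ptr tilt 0.08327816720468992 piv z 0.10845592031975249 tab [0.0224 0.0455] y rel 0.02346103996811151 index angle 0.3564921493139038 R 0.06722571245756022
1.54 ptr tilt 0.08327816720468992 piv z 0.10545592031975248 tab [0.0224 0.0455] y rel 0.023211205466497437 index angle 0.36912752163760376 R 0.06433227791824635
1.54 ptr tilt 0.08327816720468992 piv z 0.11145592031975249 tab [0.0224 0.0455] y rel 0.023710874469725578 index angle 0.3449012392051729 R 0.07012899317157663
1.577 ptr tilt 0.08294908711636648 piv z 0.10856447705077943 tab [0.0199 0.0446] y rel 0.023207246636843357 index angle 0.3480531659742744 R 0.0680428020555025
1.577 ptr tilt 0.08294908711636648 piv z 0.10556447705077943 tab [0.0199 0.0446] y rel 0.022958399375494258 index angle 0.36016963727938817 R 0.06514259433415477
1.577 ptr tilt 0.08294908711636648 piv z 0.11156447705077943 tab [0.0199 0.0446] y rel 0.023456093898192455 index angle 0.33692883795981743 R 0.07095218161877266
```

Index is about 0.34, at the upper end of its stated range. 3 mm more push should bring the lean to about 0.33.

Call:
{"fn": "arm_command", "kwargs": {
  "deltas": "1 0.001 0 0 0; 1 0.001 0 0 0; 1 0.001 0 0 0; 1 0 0 0 0; 1 0 0 0 0; 1 0 0 0 0; 1 0 0 0 0; 1 0 0 0 0; 1 0 0 0 0; 1 0 0 0 0"
}}

```text
time_s: 35.35
eef_pos: [0.5366, -0.1609, 0.1296]
tcp_rot: [-1.933, -2.476, 0.0]
force: [0.4, -0.9, 0.3]
finger_gap: 0.0007
```

```bash
python3 - <<'E'
import h, functools
h.cam=functools.lru_cache(h.cam)
import fit as F
from fit import *
np.set_printoptions(precision=4,suppress=True)
st(); ms=[]
for _ in range(6):
    im=imaging.capture("side"); ms+=[d["pixels"] for d in spotter.silhouettes("mould","side") if 900<d["pixels"].sum()<1900][:1]
M=np.mean(ms,0)
hull.__defaults__=(.207,(400,640))
print(len(ms),fit([("side",M)],[.25,.38]), "before, same yaw:",fit([("side",np.load("m2.npy"))],[.25,.35]))
# corner shift since im3 by optical flow on the mould's front rim corners / mouth
a=cv2.cvtColor(np.load("im3.npy"),cv2.COLOR_RGB2GRAY); b=cv2.cvtColor(im,cv2.COLOR_RGB2GRAY)
raw=np.array([(116,137),(326,160),(293,341),(80,318),(95,437),(294,467),(203,240)],float); uv=((raw+.5)/8-.5+[318,160]).astype(np.float32)
n,s,e=cv2.calcOpticalFlowPyrLK(a,b,uv.reshape(-1,1,2),None,winSize=(9,9),maxLevel=1); fl=n.reshape(-1,2)-uv; print("flow px",fl.round(2).tolist())
K,R,t=h.cam("side"); obj=np.array([(46,-46,115),(-46,-46,115),(-46,46,115),(46,46,115),(46,46,0),(-46,46,0),(0,0,115)])/1000
from scipy.optimize import least_squares
def f(v,px):
    Rm=cv2.Rodrigues(np.array([0,0,v[3]]))[0]@cv2.Rodrigues(np.array([-v[4],0,0]))[0]; q=((obj@Rm.T+v[:3])@R.T+t)@K.T; return (q[:,:2]/q[:,2:]-px).ravel()
for px in(uv,n.reshape(-1,2)): print("corner lean",least_squares(f,[.53,-.13,.06,.25,.28],args=(px,),loss="soft_l1").x)
for q in("lever_grip","lever_stem"): print(q,[(at_z("side",d["point"],.223),round(d["conf"],2)) for d in spotter.landmark_of(q,"side")[:1]])
st()
E
```

```text
t 35.35 p [ 0.5366 -0.1609  0.1296] psi 1.816 F [ 0.4 -0.9  0.3] gap 0.0006806421431988833 q [-0.38  0.07  1.68  0.    1.4  -0.63]
5 (array([0.3453, 0.002 , 0.0013]), np.float64(43.4625)) before, same yaw: (array([ 0.3258, -0.0018,  0.0016]), np.float64(36.4375))
flow px [[-0.33000001311302185, 0.6800000071525574], [-0.09000000357627869, 0.8899999856948853], [-0.36000001430511475, 1.2200000286102295], [-0.3499999940395355, 1.1299999952316284], [-0.28999999165534973, 0.23999999463558197], [-0.8199999928474426, 0.3499999940395355], [1.0, 0.6800000071525574]]
corner lean [ 0.5331 -0.1359  0.0622  0.2078  0.2932]
corner lean [ 0.5333 -0.1365  0.0602  0.1996  0.3148]
lever_grip [(array([ 0.2979, -0.0996,  0.223 ]), 0.73)]
lever_stem [(array([0.5016, 0.1184, 0.223 ]), 0.7)]
t 36.05 p [ 0.5368 -0.161   0.1297] psi 1.816 F [-0.3 -1.  -0.8] gap 0.00047018543387214153 q [-0.38  0.07  1.68  0.    1.4  -0.63]
```

Lean estimates are 0.345 (silhouette) and 0.315 (corners), against an index of about 0.34. Let it settle and check that contact and steadiness hold.

Call:
{"fn": "arm_command", "kwargs": {
  "deltas": "1 0 0 0 0; 1 0 0 0 0; 1 0 0 0 0; 1 0 0 0 0; 1 0 0 0 0; 1 0 0 0 0; 1 0 0 0 0; 1 0 0 0 0; 1 0 0 0 0; 1 0 0 0 0"
}}

```text
time_s: 37.05
eef_pos: [0.5368, -0.161, 0.1298]
tcp_rot: [-1.933, -2.476, 0.0]
force: [-0.1, -0.4, -1.1]
finger_gap: 0.0004
```

Call:
{"fn": "arm_command", "kwargs": {
  "deltas": "1 0 0 0 0; 1 0 0 0 0; 1 0 0 0 0; 1 0 0 0 0; 1 0 0 0 0; 1 0 0 0 0; 1 0 0 0 0; 1 0 0 0 0; 1 0 0 0 0; 1 0 0 0 0"
}}

```text
time_s: 38.05
eef_pos: [0.5368, -0.161, 0.1298]
tcp_rot: [1.933, 2.476, -0.0]
force: [0.3, -0.4, -0.1]
finger_gap: 0.0007
```

```bash
python3 - <<'E'
import h, functools
h.cam=functools.lru_cache(h.cam)
from fit import *
np.set_printoptions(precision=4,suppress=True)
ms=[];Fs=[];ims=[]
for _ in range(8):
    im=imaging.capture("side"); ims.append(im.astype(float)); Fs.append(manip.get_obs()["force"]); ms+=[d["pixels"] for d in spotter.silhouettes("mould","side") if 900<d["pixels"].sum()<1900][:1]
print("F mean",np.mean(Fs,0),np.std(Fs,0)); hull.__defaults__=(.207,(400,640))
print(len(ms),fit([("side",np.mean(ms,0))],[.25,.38])); print("picture change",np.abs(ims[-1]-ims[0])[160:232,318:368].mean())
imaging.capture("top")
for q in("lever_grip","lever_stem"): 
  for n in("top","side"): print(q,n,[(at_z(n,d["point"],.223),round(d["conf"],2)) for d in spotter.landmark_of(q,n)[:2]])
st()
E
```

```text
F mean [-0.0919 -0.643  -0.2918] [0.4266 0.3328 0.4218]
7 (array([0.345 , 0.0013, 0.0015]), np.float64(36.51785714285714))
picture change 1.1593518518518517
lever_grip top [(array([0.4778, 0.205 , 0.223 ]), 0.83)]
lever_grip side [(array([0.4897, 0.2003, 0.223 ]), 0.56)]
lever_stem top [(array([0.5004, 0.1261, 0.223 ]), 0.88)]
lever_stem side [(array([0.5029, 0.1168, 0.223 ]), 0.71), (array([0.4787, 0.1984, 0.223 ]), 0.41)]
t 39.1 p [ 0.5368 -0.161   0.1299] psi 1.816 F [ 0.2 -0.1  0.5] gap 0.00038515389602237875 q [-0.38  0.07  1.68  0.    1.4  -0.63]
```

The mould is steady and the fingers are still carrying a light load (about 0.6 N on average). The lean reads 0.345 by silhouette and the lever is still crosswise. Handing in.

```bash
python3 -c "
from station import manip
print(manip.hand_in())"
```

```text
the job is handed in; nothing more can be done
None
```

I closed the valve, then tipped the mould to where I measured the brass index and handed it in at about 39 s while holding it there. No verdict was reported.

**What I did**
- **Valve:** my first grip on the lever slipped off about halfway. I pushed it the rest of the way with shut fingers until the force rose to about 53 N at the stop.
- **Reading the gauge:** its face pointed away from both cameras. I gripped the mould's near wall, turned it in place on its lumps so the side camera could see it, read the index, and turned it back.
- **Tipping:** my first push passed over the rim, because the fingertips ended about 10 mm higher than the reported tool point. I lowered the tool by 26 mm and tipped the mould in small steps.

**Last checks**
- **Lever:** both cameras showed it crosswise to the pipe. The side camera's sleeve position was about 12 mm off the top camera's, and one earlier side detection of it was plainly wrong.
- **Index against lean:** I read the index as 0.33–0.35 rad, with some estimates up to 0.37, against a stated maximum of 0.35. The final lean was 0.345 rad by silhouette fit and 0.315 rad by corner fit. Both are within the 0.07 rad tolerance.
- **Steadiness:** the picture and the silhouette fit did not change over the last few seconds.

**Less certain**
- **Pointer on index:** with the gauge facing away again, I could not see the pointer on the tab after tipping, so that match is inferred.
- **Contact force:** the fingers' push averaged only about 0.6 N, with about 0.4 N of noise, so contact is likely but was not measured strongly.
- **Other objects:** I did not measure their positions at the end, though nothing near them was touched as far as I know.

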